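Clamp a board in a dowelling jig: throw its toggle clamp with an extension tube

TASK

Clamp the board in the dowelling jig: slide the loose square steel tube onto the bare bar of the red clamp lever, right up to the collar, and with the tube swing the lever over past its dead point until you feel it come up firm on its stop screw (nobody knows how that screw is set today); press it home there with about 15 N at the middle of the tube and hardly more, for leaning on it strains the lever. Then ease off, draw the tube off and lay it flat on the bench clear of the jig, leaving the clamp locked. The lever is too stiff for bare fingers, so never push it with the hand itself, and leave the pliers, the safety glasses and the pen where they are.

Things in the scene. Friction and masses are not known exactly. Their poses are not given: they have to be found in the camera images.
- jig: dowelling jig, fixed to the bench: plywood base 250 x 220 x 18 mm, upright wooden fence (face at x +61 mm, 111 mm high with its bushing plate), toggle clamp lying flat on a metal riser (top z 40 mm). Origin on the bench under the plunger's line, base x -140 to +110, y -80 to +140 mm; x from clamp to fence, z up. A small steel angle with the stop screw stands at about x -100, y +40 mm, up to z 70 mm.
- clamp_pivot (a point): upright pivot axis of the lever, fixed, 60 mm above the bench at x -70, y 0 in the jig's frame; axes as the jig's. In that frame the bar points to -145 deg when open (as at the start), to -70 deg at the dead point (75 deg counter-clockwise from above) and to somewhere from -68 to -54 deg on the stop screw: its setting differs each time and can only be felt.
- lever: red lever turning about the pivot. Origin on the pivot at the bar's height (z 60 mm), x out along the bar: red collar 25 mm square from x 22 to 30 mm, then the bare round steel bar, 16 mm in diameter, to 85 mm, its end bevelled by 3 mm. A red tail on the other side meets the stop screw. Pivot friction of about 1 N m holds it wherever it is left near the dead point, but far before that it springs back.
- lever_tip (a point): middle of the end face of the bar, 85 mm from the pivot, x along the bar. Turning the lever takes 1 to 2 N m about the pivot (7 to 14 N at the tube's middle, plus or minus any twist of the grip) up to the dead point, 1 N m or less past it, then it rises fast on the stop: 2 to 2.5 N m (some 15 N) presses it home to stay; over 3 N m overloads it (80 N summed over the contacts in the tube).
- nose: black rubber nose of the clamp's plunger, 27 mm in diameter, 56 mm above the bench, origin in the middle of its face, x as the jig's. It moves along the jig's x on a stiff spring pack, which presses the board with about 90 N when locked.
- board: brown planed board 172 x 80 x 16 mm standing on its long edge in the jig, 3 to 7 mm short of the fence; the clamp pushes it home. Origin: middle of the large face that looks to the clamp; when seated it is at x +45 mm in the jig's frame.
- tube: extension bar: straight square steel tube 25 x 25 mm, 240 mm long, 3 mm wall (19 mm square bore), open and alike at both ends, 0.25 kg, lying flat on the bench. Origin: middle of its underside; x along the tube. On the bar it has 1.5 mm of play all round, so it cants about 3 deg before it drives the lever.
- tube_mid (a point): centre of the tube, 12.5 mm above its underside; axes as the tube's. With the tube home against the collar it is 150 mm from the pivot.
- pliers: pliers with blue and yellow handles, 152 x 53 x 12 mm, lying on the bench; leave them. Origin: middle of the underside.
- glasses: yellow-green safety glasses, 156 x 136 x 50 mm, on the bench; leave them. Origin: middle of the underside.
- pen: blue pen, 139 x 9 mm, lying on the bench; leave it. Origin: middle of the underside.
There are look-alikes about, which are no part of the job. Of the things that look like the board, the smaller one is meant.

How it is judged:
On the way, in this order (a step that is already met when the one before it is completed fails the run):
1. the tube is sleeved home on the lever's bar, within 10 mm of the collar (x of tube_mid in the frame of lever between 0.14 and 0.16 m and y of tube_mid in the frame of lever between -0.02 and 0.02 m and z of tube_mid in the frame of lever between -0.02 and 0.02 m and angle between the x axis of tube and the x axis of lever, either way round below 0.16 rad), for 0.2 s.
2. with the tube still home on its bar, the lever is past the dead point (all of step 1 and x of lever_tip in the frame of jig above -0.0398 m), for 0.2 s.
At the end, for the whole second after the job is handed in: the lever is past its dead point and bears on its stop screw with over 15 N, the nose presses the board with over 30 N, the board stands home against the fence within 1.5 mm, and the tube lies flat and still on the bench, its middle over 200 mm from the lever's pivot (x of lever_tip in the frame of jig above -0.0398 m and contact force between lever and anything else above 15 N and contact force between nose and board above 30 N and x of board in the frame of jig above 0.0435 m and height (world z) of tube_mid below 0.017 m and horizontal distance between tube_mid and lever above 0.2 m and linear speed of tube below 0.02 m/s); the robot touches nothing.
It fails at once if the lever is overloaded through the tube (contact force between tube and lever above 80 N).
It fails at once if the lever is pushed with the gripper itself (contact force between any of the fingers, the arm and lever above 4 N).
It fails at once if the pliers, glasses or pen are moved more than 20 mm (distance of any of pliers, glasses, pen from where it was at the start of the episode above 0.02 m).
It also fails if it takes over 72 s, if anything falls off the work surface, if the arm or the gripper's body presses on something with over 40 N, if the wrist force passes 120 N, or if a joint passes its speed limit or range.

ROBOT

A 6-joint arm with a two-finger parallel gripper is mounted at the origin on a cart in front of the work surface, level with it; the furniture and walls round the work are solid. World frame = base frame: x ahead of the robot, y to its left, z up, the work surface at z = 0. Lengths are in m, angles in rad, forces in N, time in s.
With the tool pointing down it reaches from about 0.35 to 0.975 m from the base axis. Payload 4.9 kg.
Tool frame: the origin (TCP) lies where the fingers leave the gripper's body, on its centre line; the fingertips stand 73 mm ahead of it and the grasp point (between the pads) lies 54 mm ahead of it (bot.tips_ahead is the distance from the TCP to the fingertips, in m); z points along the fingers, y is the line along which they close (so a half turn about z gives the same grasp; the last joint's range is limited). The gripper opens to 85 mm and grips with 20 to 120 N. Pads are 22 mm wide; open, the fingers measure 114 mm over their backs; the gripper's body (76 mm by 85 mm) begins 54 mm behind the grasp point. The pads swing forward as they close: fully open they stand 13 mm farther back than shut.
Start: joints at [1.228, 0.053, 1.613, -0, 1.476, -0.119], TCP at [0.139, 0.609, 0.304] pointing down, gripper open.
Joint ranges: [-3.01, 3.01], [-1.01, 2.22], [0.06, 2.58], [-1.02, 4.17], [0.09, 2.62], [-3.14, 3.14]. Speed limits (rad/s): [2.57, 2.57, 3.14, 3.14, 3.14, 3.14].

INTERFACE

Orientations are given as a unit quaternion [x, y, z, w].
In Python, from cell import sensors, viewer, bot gives the robot as it stands.
- The arm moves only by the tool servo_tool, never from a script. Its argument "rows" is a list of rows, each an object of numbers: "tx", "ty", "tz": the shift along the tool's x, y, z normalised to -1 to 1, where 1 is 250 mm; "ax", "ay", "az": the turn, a rotation vector about the tool's x, y, z normalised to -1 to 1, where 1 is 45 degrees. In form: [{"tx": .., "ty": .., "tz": .., "ax": .., "ay": .., "az": ..}, ...]. A call has 1 to 5 rows; each row shifts and turns the commanded pose from where the row before left it, along the tool's axes as they then stand; what a row does not reach is not made up. A row lasts 1/10 s, in which the tool goes at most 50 mm and 8.59 degrees, less where a joint would pass 70% of its speed; a pose out of reach is approached as far as the arm can. A call with a number of a shift or a turn outside -1 to 1 is refused whole. A call with a gripper value outside its range is refused whole. "hand" is the gripper's target within -1 to 1 (fully open at 1, half-way at 0, shut at -1), set as the call begins (left out, the last holds). The fingers move at their own pace and stop on an object; the grip force is fixed at half the most. Time passes only in rows, so rows that do not move let the fingers close. It gives the time, the measured TCP pose, the force, the opening and the grip force at its end, in the units of the state.
- sensors.get_state(): the state, without advancing time (a new reading comes with each control period).
- viewer.grab_frame(name): name is "scene" or "side" or "wrist"; returns a dict with "frame" (420x560x3 uint8, red, green, blue), "fx", "fy", "cx", "cy" (pixels), "xyz" and "orientation" of the camera in the world; the wrist camera has in their place "T_tool_cam" (4x4, takes a point from camera to tool coordinates, whose origin is the TCP and whose axes are the flange's). Camera axes: x right, y down, z forward; pixel columns grow to the right and rows downward; lengths in m; the calibration is good to about 2 mm. A picture is of the moment at which its call begins: read the wrist's pose just before it. There is no depth.
- bot.close_job(): hands the job in; it is judged then, once.
The state is a dict: "t": time; "joint_positions": joint angles; "qvel": joint speeds; "effort": joint torques, N m; "tool_pos": TCP position; "ee_rot": TCP orientation; "force": force on the tool from outside, world axes, zero at the start; "wrist_torque": the same for the moment, N m; "finger_gap": finger opening in m; "finger_force": force on a finger pad.
Only numpy, scipy, OpenCV 4.12 (cv2) and the standard library are available. Lean on these libraries where they do the work, as an engineer would, in place of code of your own. Each camera call takes 0.05 s, during which the arm holds its last target. There are 200 camera calls.

## Working session

There is one attempt and no reset: what is moved stays moved. The work goes in short steps, Python scripts to look and compute and a tool call to move; the robot and the scene stay as the last step left them, time stands still between calls to the robot, and variables do not carry over. Pictures are saved under pics/ and viewed, at most 10 in all, crops included, and the job is handed in when it is done.

Besides the shell and the picture viewer there is one more tool, called after "Call:" as name(argument=value, ...), one argument or row to a line, values as JSON. servo_tool: Moves the arm, as the interface text tells. Its arguments: {"type":"object","properties":{"rows":{"type":"array","items":{"type":"object","properties":{"tx":{"type":"number","minimum":-1,"maximum":1},"ty":{"type":"number","minimum":-1,"maximum":1},"tz":{"type":"number","minimum":-1,"maximum":1},"ax":{"type":"number","minimum":-1,"maximum":1},"ay":{"type":"number","minimum":-1,"maximum":1},"az":{"type":"number","minimum":-1,"maximum":1}}}},"hand":{"type":"number"}},"required":["rows"]}

```bash
ls; mkdir -p pics; cat > h.py <<'E'
import numpy as np, cv2
from scipy.spatial.transform import Rotation as R
from cell import sensors, viewer, bot
def grab(name,fn=None):
    s=sensors.get_state(); f=viewer.grab_frame(name)
    if name=="wrist":
        T=np.eye(4);T[:3,:3]=R.from_quat(s["ee_rot"]).as_matrix();T[:3,3]=s["tool_pos"];T=T@np.array(f["T_tool_cam"])
    else:
        T=np.eye(4);T[:3,:3]=R.from_quat(f["orientation"]).as_matrix();T[:3,3]=f["xyz"]
    f["T"]=T
    if fn: cv2.imwrite("pics/"+fn,f["frame"][:,:,::-1])
    return f
def ray(f,u,v):
    d=f["T"][:3,:3]@np.array([(u-f["cx"])/f["fx"],(v-f["cy"])/f["fy"],1]); return f["T"][:3,3],d
def onz(f,u,v,z):
    o,d=ray(f,u,v); return o+d*(z-o[2])/d[2]
def proj(f,p):
    q=np.linalg.inv(f["T"])@np.append(p,1); return np.array([f["fx"]*q[0]/q[2]+f["cx"],f["fy"]*q[1]/q[2]+f["cy"]])
E
python3 - <<'E'
from h import *
import pickle
d={n:grab(n) for n in("scene","side","wrist")}
pickle.dump(d,open("f0.pkl","wb"))
for n in d: print(n,d[n]["T"].round(3).tolist(),d[n]["fx"])
im=np.hstack([d["scene"]["frame"],d["side"]["frame"]])
cv2.imwrite("pics/a.png",d["scene"]["frame"][:,:,::-1]);cv2.imwrite("pics/b.png",d["side"]["frame"][:,:,::-1]);cv2.imwrite("pics/c.png",d["wrist"]["frame"][:,:,::-1])
print(sensors.get_state())
E
```

```text
pics
scene [[0.848, -0.402, 0.345, 0.064], [-0.53, -0.649, 0.547, -0.708], [0.004, -0.647, -0.763, 1.178], [0.0, 0.0, 0.0, 1.0]] 451.66863112599344
side [[0.981, -0.098, 0.166, 0.315], [-0.193, -0.519, 0.833, -1.243], [0.005, -0.849, -0.528, 0.898], [0.0, 0.0, 0.0, 1.0]] 529.9712233832173
wrist [[0.222, 0.923, 0.316, 0.058], [0.975, -0.209, -0.074, 0.628], [-0.003, 0.324, -0.946, 0.374], [0.0, 0.0, 0.0, 1.0]] 293.15680573613065
{'t': 0.15, 'joint_positions': array([ 1.22799560e+00,  5.32079310e-02,  1.61397175e+00, -3.32710218e-06,
        1.47599116e+00, -1.19004785e-01]), 'qvel': array([-0.00031236, -0.00026573, -0.0057675 ,  0.00016716, -0.0003181 ,
        0.00047281]), 'effort': array([ 4.36385781e-04, -3.94242990e+01, -3.70721519e+01, -1.36870599e-04,
        4.69871724e-03, -2.25164808e-05]), 'tool_pos': array([0.13858675, 0.60906491, 0.30294775]), 'ee_rot': array([ 1.11664410e-01,  9.93745660e-01, -7.68531468e-04, -1.78977428e-04]), 'force': array([-0.68412278, -0.14526778, -0.31868604]), 'wrist_torque': array([0.05653862, 0.00088126, 0.0070652 ]), 'finger_force': 0.0, 'finger_gap': 0.08539514585925205}
```

View pics/a.png

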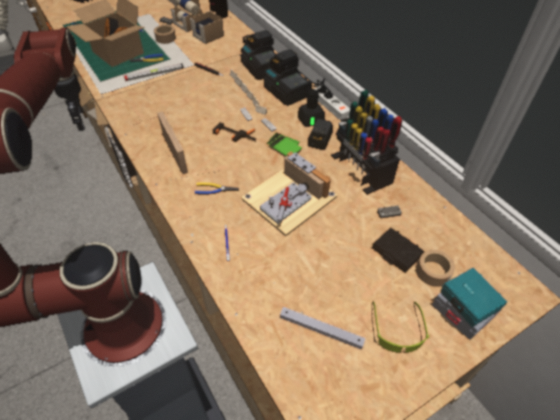

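View pics/b.png

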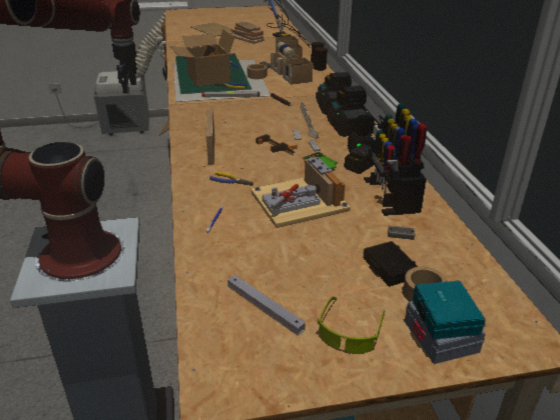

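Scene: the jig sits at (290,200) with the red lever at (285,198). A grey bar lies at (320,328), and the pliers, pen and glasses are near it. In the side view the jig is at (300,198) and the bar at (265,302). Next I'll enlarge the jig and bar in both views.

```bash
python3 - <<'E'
from h import *
import pickle
d=pickle.load(open("f0.pkl","rb"))
a=d["scene"]["frame"][145:240,235:345];b=d["side"]["frame"][145:230,245:355]
c=d["scene"]["frame"][300:355,270:370];e=d["side"]["frame"][270:335,220:310]
def rs(x,w,h):return cv2.resize(x,(w,h),interpolation=cv2.INTER_CUBIC)
top=np.hstack([rs(a,400,345),rs(b,400,345)]);bot_=np.hstack([rs(c,400,220),rs(e,400,220)])
cv2.imwrite("pics/d.png",np.vstack([top,bot_])[:,:,::-1])
s=d["scene"];print("tube",onz(s,281,314,.025),onz(s,362,342,.025))
s=d["side"];print("tube",onz(s,230,281,.025),onz(s,302,326,.025))
E
```

```text
tube [ 0.38578506 -0.21412444  0.025     ] [ 0.5262756 -0.3977975  0.025    ]
tube [ 0.38833775 -0.21954858  0.025     ] [ 0.53069629 -0.40370902  0.025     ]
```

View pics/d.png

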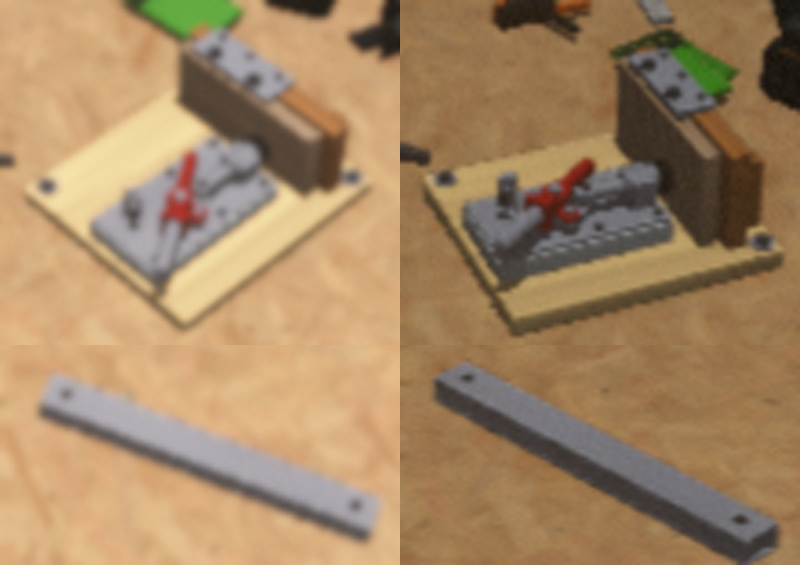

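```bash
python3 - <<'E'
from h import *
import pickle
d=pickle.load(open("f0.pkl","rb"))
S=[onz(d["scene"],u,v,.018) for u,v in[(242.7,197.3),(285,234.4),(336.8,195.9)]]
D=[onz(d["side"],u,v,.018) for u,v in[(252.4,189.3),(276.6,224.3),(349.5,207.8)]]
for P in(S,D):
    P=np.array(P)[:,:2];print(P.round(4).tolist(),[np.linalg.norm(P[i]-P[i-1]).round(4) for i in(1,2)], [np.degrees(np.arctan2(*(P[i]-P[i-1])[::-1])).round(1) for i in(1,2)])
for n in("scene","side"):
    f=d[n]["frame"].astype(int);m=((f[...,0]>120)&(f[...,1]<60)&(f[...,2]<70)).astype(np.uint8)
    m[:, :200]=0; k=cv2.connectedComponentsWithStats(m); i=1+np.argmax(k[2][1:,4]);print(k[2][i],onz(d[n],*k[3][i],.06))
E
```

```text
[[0.5091, 0.229], [0.5471, 0.0184], [0.7879, 0.0641]] [np.float64(0.2141), np.float64(0.245)] [np.float64(-79.8), np.float64(10.8)]
[[0.5105, 0.2261], [0.5508, 0.0146], [0.7875, 0.0609]] [np.float64(0.2153), np.float64(0.2412)] [np.float64(-79.2), np.float64(11.1)]
[367 138   5   4  17] [1.0329364  0.20040932 0.06      ]
[290 185   7   8  15] [0.6247783  0.14243571 0.06      ]
```

```bash
cat >> h.py <<'E'
import json
from scipy.spatial.transform import Slerp
def down(ya):
    a=np.radians(ya);y=np.array([np.cos(a),np.sin(a),0]);z=np.array([0,0,-1.]);return R.from_matrix(np.c_[np.cross(y,z),y,z])
def plan(ways,start=None,nd=4):
    """ways: list of (pos, yangle, nrows). prints rows"""
    s=sensors.get_state(); p,r=(s["tool_pos"],R.from_quat(s["ee_rot"])) if start is None else (np.array(start[0]),down(start[1]))
    out=[]
    for P,ya,n in ways:
        P=np.array(P,float);q=down(ya);sl=Slerp([0,1],R.concatenate([r,q]));p0=p
        for i in range(1,n+1):
            p1=p0+(P-p0)*i/n;q1=sl(i/n)
            t=r.inv().apply(p1-p)/.25;a=np.degrees((r.inv()*q1).as_rotvec())/45
            if np.linalg.norm(t)>.201 or np.linalg.norm(a)>.191: print("TOO FAST",np.linalg.norm(t),np.linalg.norm(a))
            out.append({k:round(float(v)+0,nd) for k,v in zip(("tx","ty","tz","ax","ay","az"),[*t,*a]) if abs(v)>5e-5});p,r=p1,q1
    for i in range(0,len(out),5): print(json.dumps(out[i:i+5]))
def st():
    s=sensors.get_state();y=R.from_quat(s["ee_rot"]).as_matrix()[:,1]
    print("t",round(s["t"],2),"p",s["tool_pos"].round(4),"ya",np.degrees(np.arctan2(y[1],y[0])).round(2),"F",s["force"].round(2),"M",s["wrist_torque"].round(3),"gap",round(s["finger_gap"],4))
E
python3 -c "
from h import *
plan([((.45,.15,.30),60,12),((.457,-.309,.28),37.5,12)],nd=3)"
```

```text
[{"tx": -0.135, "ty": -0.126, "tz": 0.001, "ax": -0.0, "az": 0.032}, {"tx": -0.138, "ty": -0.123, "tz": 0.001, "ax": -0.0, "az": 0.032}, {"tx": -0.141, "ty": -0.119, "tz": 0.001, "ax": -0.0, "az": 0.032}, {"tx": -0.144, "ty": -0.116, "tz": 0.001, "ax": -0.0, "az": 0.032}, {"tx": -0.147, "ty": -0.112, "tz": 0.001, "ax": -0.0, "az": 0.032}]
[{"tx": -0.15, "ty": -0.108, "tz": 0.001, "ax": -0.0, "az": 0.032}, {"tx": -0.153, "ty": -0.105, "tz": 0.001, "ax": -0.0, "az": 0.032}, {"tx": -0.155, "ty": -0.101, "tz": 0.001, "ax": -0.0, "az": 0.032}, {"tx": -0.158, "ty": -0.097, "tz": 0.001, "ax": -0.0, "az": 0.032}, {"tx": -0.16, "ty": -0.093, "tz": 0.001, "ax": -0.0, "az": 0.032}]
[{"tx": -0.162, "ty": -0.089, "tz": 0.001, "ax": -0.0, "az": 0.032}, {"tx": -0.164, "ty": -0.085, "tz": 0.001, "ax": -0.0, "az": 0.032}, {"tx": -0.079, "ty": -0.131, "tz": 0.007, "az": 0.042}, {"tx": -0.083, "ty": -0.129, "tz": 0.007, "az": 0.042}, {"tx": -0.087, "ty": -0.126, "tz": 0.007, "az": 0.042}]
[{"tx": -0.091, "ty": -0.123, "tz": 0.007, "az": 0.042}, {"tx": -0.095, "ty": -0.12, "tz": 0.007, "az": 0.042}, {"tx": -0.099, "ty": -0.117, "tz": 0.007, "az": 0.042}, {"tx": -0.103, "ty": -0.113, "tz": 0.007, "az": 0.042}, {"tx": -0.106, "ty": -0.11, "tz": 0.007, "az": 0.042}]
[{"tx": -0.11, "ty": -0.107, "tz": 0.007, "az": 0.042}, {"tx": -0.113, "ty": -0.103, "tz": 0.007, "az": 0.042}, {"tx": -0.117, "ty": -0.099, "tz": 0.007, "az": 0.042}, {"tx": -0.12, "ty": -0.095, "tz": 0.007, "az": 0.042}]
```

Call:
servo_tool(
  rows=[
    {"tx": -0.142,"ty": -0.12,"az": 0.032},
    {"tx": -0.142,"ty": -0.12,"az": 0.032},
    {"tx": -0.142,"ty": -0.12,"az": 0.032},
    {"tx": -0.142,"ty": -0.12,"az": 0.032},
    {"tx": -0.145,"ty": -0.115,"az": 0.032},
  ],
)

```text
invalid input
```

Call:
servo_tool(
  rows=[
    {"tx": -0.155,"ty": -0.1,"az": 0.032},
    {"tx": -0.155,"ty": -0.1,"az": 0.032},
    {"tx": -0.155,"ty": -0.1,"az": 0.032},
    {"tx": -0.16,"ty": -0.095,"az": 0.032},
    {"tx": -0.16,"ty": -0.095,"az": 0.032},
  ],
)

```text
invalid input
```

Call:
servo_tool(
  rows=[
    {"tx": -0.162,"ty": -0.09,"az": 0.032},
    {"tx": -0.164,"ty": -0.085,"az": 0.032},
    {"tx": -0.08,"ty": -0.13,"az": 0.042},
    {"tx": -0.083,"ty": -0.13,"az": 0.042},
    {"tx": -0.087,"ty": -0.126,"az": 0.042},
  ],
)

```text
invalid input
```

Call:
servo_tool(
  rows=[
    {"tx": -0.09,"ty": -0.123,"az": 0.042},
    {"tx": -0.095,"ty": -0.12,"az": 0.042},
    {"tx": -0.1,"ty": -0.117,"az": 0.042},
    {"tx": -0.103,"ty": -0.113,"az": 0.042},
    {"tx": -0.106,"ty": -0.11,"az": 0.042},
  ],
)

```text
invalid input
```

Call:
servo_tool(
  rows=[
    {"tx": -0.11,"ty": -0.107,"az": 0.042},
    {"tx": -0.113,"ty": -0.103,"az": 0.042},
    {"tx": -0.117,"ty": -0.1,"az": 0.042},
    {"tx": -0.12,"ty": -0.095,"az": 0.042},
    {},
  ],
)

```text
invalid input
```

```bash
python3 - <<'E'
from h import *
st()
f=grab("wrist","e.png");import pickle;pickle.dump(f,open("f1.pkl","wb"))
for p in[(.386,-.217,.025),(.528,-.40,.025)]: print(proj(f,p))
E
```

```text
t 0.15 p [0.1386 0.6091 0.3029] ya 77.18 F [-0.68 -0.15 -0.32] M [0.057 0.001 0.007] gap 0.0854
[-167.98141119  426.52684481]
[-199.03066559  493.20650524]
```

View pics/e.png

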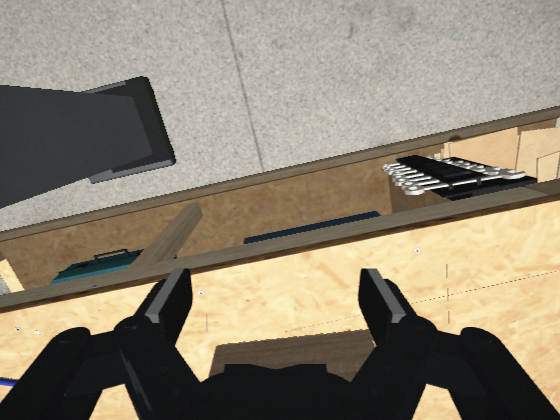

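The moves were refused, so the arm hasn't moved; the wrist view still shows only the bench edge and the gripper fingers at (180,300) and (375,300). Rows probably need all six numbers.

Call:
servo_tool(
  rows=[
    {"tx": -0.142,"ty": -0.12,"tz": 0,"ax": 0,"ay": 0,"az": 0.032},
    {"tx": -0.142,"ty": -0.12,"tz": 0,"ax": 0,"ay": 0,"az": 0.032},
    {"tx": -0.142,"ty": -0.12,"tz": 0,"ax": 0,"ay": 0,"az": 0.032},
    {"tx": -0.142,"ty": -0.12,"tz": 0,"ax": 0,"ay": 0,"az": 0.032},
    {"tx": -0.145,"ty": -0.115,"tz": 0,"ax": 0,"ay": 0,"az": 0.032},
  ],
)

```text
t: 0.7
tool_pos: [0.2705, 0.4164, 0.3037]
ee_rot: [0.174, 0.985, -0.0, 0.0]
force: [1.3, 0.2, 0.2]
finger_gap: 0.0853
finger_force: 0.0
```

Call:
servo_tool(
  rows=[
    {"tx": -0.155,"ty": -0.1,"tz": 0,"ax": 0,"ay": 0,"az": 0.032},
    {"tx": -0.155,"ty": -0.1,"tz": 0,"ax": 0,"ay": 0,"az": 0.032},
    {"tx": -0.155,"ty": -0.1,"tz": 0,"ax": 0,"ay": 0,"az": 0.032},
    {"tx": -0.16,"ty": -0.095,"tz": 0,"ax": 0,"ay": 0,"az": 0.032},
    {"tx": -0.16,"ty": -0.095,"tz": 0,"ax": 0,"ay": 0,"az": 0.032},
  ],
)

```text
t: 1.2
tool_pos: [0.4037, 0.2271, 0.3039]
ee_rot: [0.236, 0.972, 0.0, 0.0]
force: [0.0, 0.0, -0.4]
finger_gap: 0.0852
finger_force: 0.0
```

Call:
servo_tool(
  rows=[
    {"tx": -0.162,"ty": -0.09,"tz": 0,"ax": 0,"ay": 0,"az": 0.032},
    {"tx": -0.164,"ty": -0.085,"tz": 0,"ax": 0,"ay": 0,"az": 0.032},
    {"tx": -0.08,"ty": -0.13,"tz": 0,"ax": 0,"ay": 0,"az": 0.042},
    {"tx": -0.083,"ty": -0.13,"tz": 0,"ax": 0,"ay": 0,"az": 0.042},
    {"tx": -0.087,"ty": -0.126,"tz": 0,"ax": 0,"ay": 0,"az": 0.042},
  ],
)

```text
t: 1.7
tool_pos: [0.4563, 0.0354, 0.3037]
ee_rot: [0.308, 0.951, -0.0, -0.0]
force: [-0.0, 0.1, 0.1]
finger_gap: 0.0859
finger_force: 0.0
```

Call:
servo_tool(
  rows=[
    {"tx": -0.09,"ty": -0.123,"tz": 0,"ax": 0,"ay": 0,"az": 0.042},
    {"tx": -0.095,"ty": -0.12,"tz": 0,"ax": 0,"ay": 0,"az": 0.042},
    {"tx": -0.1,"ty": -0.117,"tz": 0,"ax": 0,"ay": 0,"az": 0.042},
    {"tx": -0.103,"ty": -0.113,"tz": 0,"ax": 0,"ay": 0,"az": 0.042},
    {"tx": -0.106,"ty": -0.11,"tz": 0,"ax": 0,"ay": 0,"az": 0.042},
  ],
)

```text
t: 2.2
tool_pos: [0.4585, -0.1558, 0.3039]
ee_rot: [0.385, 0.923, 0.0, 0.0]
force: [0.4, 0.3, -0.4]
finger_gap: 0.0853
finger_force: 0.0
```

Call:
servo_tool(
  rows=[
    {"tx": -0.11,"ty": -0.107,"tz": 0,"ax": 0,"ay": 0,"az": 0.042},
    {"tx": -0.113,"ty": -0.103,"tz": 0,"ax": 0,"ay": 0,"az": 0.042},
    {"tx": -0.117,"ty": -0.1,"tz": 0,"ax": 0,"ay": 0,"az": 0.042},
    {"tx": -0.12,"ty": -0.095,"tz": 0,"ax": 0,"ay": 0,"az": 0.042},
    {"tx": 0,"ty": 0,"tz": 0,"ax": 0,"ay": 0,"az": 0},
  ],
)

```text
t: 2.7
tool_pos: [0.4598, -0.3111, 0.3035]
ee_rot: [0.447, 0.895, -0.001, -0.0]
force: [0.1, 0.0, -0.1]
finger_gap: 0.0855
finger_force: 0.0
```

```bash
sed -i 's/ if abs(v)>5e-5}/}/' h.py; python3 - <<'E'
from h import *
st()
f=grab("wrist","f.png");import pickle;pickle.dump(f,open("f1.pkl","wb"))
for p in[(.386,-.217,.025),(.528,-.40,.025)]: print(proj(f,p))
E
```

```text
t 2.7 p [ 0.4598 -0.3111  0.3035] ya 36.94 F [ 0.12  0.04 -0.07] M [ 0.014  0.012 -0.024] gap 0.0855
[272.55565829  74.36456972]
[275.5677831 263.1700022]
```

View pics/f.png

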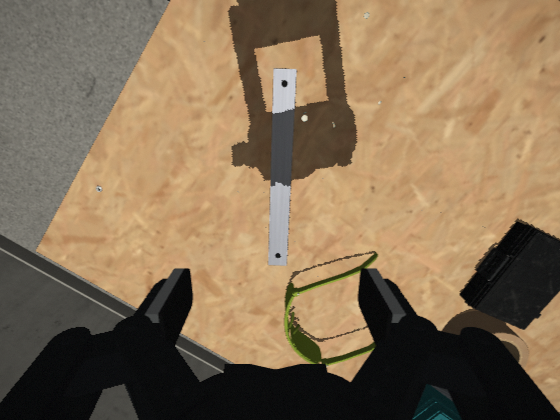

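The tube runs from (285,68) to (278,265), with the glasses at (330,310) just beyond its near end.

```bash
python3 - <<'E'
from h import *
import pickle
f=pickle.load(open("f1.pkl","rb"))
a=(onz(f,273.5,68,.025)+onz(f,297,69,.025))/2;b=(onz(f,269,264,.025)+onz(f,288,265,.025))/2
print(a,b,(a+b)/2,np.linalg.norm(a-b),np.degrees(np.arctan2(*(b-a)[1::-1])))
print("w",np.linalg.norm(onz(f,273.5,68,.025)-onz(f,297,69,.025)),np.linalg.norm(onz(f,269,264,.025)-onz(f,288,265,.025)))
print("glasses",[onz(f,u,v,.05).round(3) for u,v in[(377,253),(290,290)]])
for u in [onz(f,280,160,.025)]: print(u)
E
```

```text
[ 0.39351352 -0.20410962  0.025     ] [ 0.53237616 -0.39923079  0.025     ] [ 0.46294484 -0.30167021  0.025     ] 0.2394892526977356 -54.5615338532534
w 0.025451706985300623 0.025648803320294792
glasses [array([ 0.611, -0.302,  0.05 ]), array([ 0.558, -0.409,  0.05 ])]
[ 0.44883505 -0.28616585  0.025     ]
```

```bash
python3 -c "
from h import *
plan([((.463,-.302,.11),35.4,5),((.463,-.302,.077),35.4,2)],nd=3)"
```

```text
[{"tx": 0.003, "ty": 0.005, "tz": 0.155, "ax": -0.0, "ay": -0.0, "az": 0.007}, {"tx": 0.003, "ty": 0.005, "tz": 0.155, "ax": -0.0, "ay": -0.0, "az": 0.007}, {"tx": 0.003, "ty": 0.005, "tz": 0.155, "ax": -0.0, "ay": -0.0, "az": 0.007}, {"tx": 0.003, "ty": 0.005, "tz": 0.155, "ax": -0.0, "ay": -0.0, "az": 0.007}, {"tx": 0.003, "ty": 0.005, "tz": 0.155, "ax": -0.0, "ay": -0.0, "az": 0.007}]
[{"tx": 0.0, "ty": -0.0, "tz": 0.066, "ax": 0.0, "ay": 0.0, "az": 0.0}, {"tx": 0.0, "ty": -0.0, "tz": 0.066, "ax": 0.0, "ay": 0.0, "az": -0.0}]
```

Call:
servo_tool(
  rows=[
    {"tx": 0.003,"ty": 0.005,"tz": 0.155,"ax": 0,"ay": 0,"az": 0.007},
    {"tx": 0.003,"ty": 0.005,"tz": 0.155,"ax": 0,"ay": 0,"az": 0.007},
    {"tx": 0.003,"ty": 0.005,"tz": 0.155,"ax": 0,"ay": 0,"az": 0.007},
    {"tx": 0.003,"ty": 0.005,"tz": 0.155,"ax": 0,"ay": 0,"az": 0.007},
    {"tx": 0.003,"ty": 0.005,"tz": 0.155,"ax": 0,"ay": 0,"az": 0.007},
  ],
)

```text
t: 3.25
tool_pos: [0.4633, -0.2994, 0.1089]
ee_rot: [0.456, 0.89, 0.0, 0.0]
force: [1.3, -0.5, 0.5]
finger_gap: 0.0851
finger_force: 0.0
```

Call:
servo_tool(
  rows=[
    {"tx": 0,"ty": 0,"tz": 0.066,"ax": 0,"ay": 0,"az": 0},
    {"tx": 0,"ty": 0,"tz": 0.066,"ax": 0,"ay": 0,"az": 0},
    {"tx": 0,"ty": 0,"tz": 0,"ax": 0,"ay": 0,"az": 0},
  ],
)

```text
t: 3.55
tool_pos: [0.4617, -0.2983, 0.0743]
ee_rot: [0.456, 0.89, 0.001, -0.003]
force: [-0.6, -0.2, -0.3]
finger_gap: 0.0855
finger_force: 0.0
```

Call:
servo_tool(
  hand=-1,
  rows=[
    {"tx": 0,"ty": 0,"tz": 0,"ax": 0,"ay": 0,"az": 0},
    {"tx": 0,"ty": 0,"tz": 0,"ax": 0,"ay": 0,"az": 0},
    {"tx": 0,"ty": 0,"tz": 0,"ax": 0,"ay": 0,"az": 0},
    {"tx": 0,"ty": 0,"tz": 0,"ax": 0,"ay": 0,"az": 0},
    {"tx": 0,"ty": 0,"tz": 0,"ax": 0,"ay": 0,"az": 0},
  ],
)

```text
t: 4.05
tool_pos: [0.4639, -0.3014, 0.0785]
ee_rot: [0.457, 0.89, -0.0, 0.001]
force: [-0.8, 0.4, 3.4]
finger_gap: 0.0236
finger_force: 60.3
```

Call:
servo_tool(
  rows=[
    {"tx": 0,"ty": 0,"tz": 0,"ax": 0,"ay": 0,"az": 0},
    {"tx": 0,"ty": 0,"tz": 0,"ax": 0,"ay": 0,"az": 0},
    {"tx": 0,"ty": 0,"tz": 0,"ax": 0,"ay": 0,"az": 0},
  ],
)

```text
t: 4.35
tool_pos: [0.4639, -0.3015, 0.0785]
ee_rot: [0.457, 0.89, -0.0, 0.001]
force: [-0.7, 0.4, 6.1]
finger_gap: 0.0239
finger_force: 60.6
```

```bash
python3 -c "
from h import *
st()
a=np.radians(-134.3);print(np.array([.603,.108])+.2*np.array([np.cos(a),np.sin(a)]))
plan([((.463,-.302,.24),35.4,4),((.463,-.05,.28),-44.3,12)],nd=3)"
```

```text
t 4.35 p [ 0.4639 -0.3015  0.0785] ya 35.64 F [-0.7   0.37  6.13] M [ 0.092  0.104 -0.024] gap 0.0239
[ 0.46331694 -0.03513855]
[{"tx": -0.0, "ty": -0.001, "tz": -0.162, "ax": 0.0, "ay": 0.001, "az": 0.001}, {"tx": -0.0, "ty": -0.001, "tz": -0.162, "ax": 0.0, "ay": 0.001, "az": 0.001}, {"tx": -0.0, "ty": -0.001, "tz": -0.162, "ax": 0.0, "ay": 0.001, "az": 0.001}, {"tx": 0.0, "ty": -0.001, "tz": -0.162, "ax": 0.0, "ay": 0.001, "az": 0.001}, {"tx": 0.068, "ty": 0.049, "tz": -0.013, "ax": -0.0, "ay": -0.0, "az": 0.148}]
[{"tx": 0.074, "ty": 0.04, "tz": -0.013, "ax": -0.0, "ay": -0.0, "az": 0.148}, {"tx": 0.078, "ty": 0.032, "tz": -0.013, "ax": -0.0, "ay": -0.0, "az": 0.148}, {"tx": 0.081, "ty": 0.022, "tz": -0.013, "ax": -0.0, "ay": -0.0, "az": 0.148}, {"tx": 0.083, "ty": 0.013, "tz": -0.013, "ax": -0.0, "ay": -0.0, "az": 0.148}, {"tx": 0.084, "ty": 0.003, "tz": -0.013, "ax": -0.0, "ay": -0.0, "az": 0.148}]
[{"tx": 0.084, "ty": -0.007, "tz": -0.013, "ax": -0.0, "ay": -0.0, "az": 0.148}, {"tx": 0.082, "ty": -0.016, "tz": -0.013, "ax": -0.0, "ay": -0.0, "az": 0.148}, {"tx": 0.08, "ty": -0.026, "tz": -0.013, "ax": -0.0, "ay": -0.0, "az": 0.148}, {"tx": 0.077, "ty": -0.035, "tz": -0.013, "ax": -0.0, "ay": -0.0, "az": 0.148}, {"tx": 0.072, "ty": -0.043, "tz": -0.013, "ax": -0.0, "ay": -0.0, "az": 0.148}]
[{"tx": 0.067, "ty": -0.051, "tz": -0.013, "ax": -0.0, "ay": -0.0, "az": 0.148}]
```

Call:
servo_tool(
  rows=[
    {"tx": 0,"ty": 0,"tz": -0.16,"ax": 0,"ay": 0,"az": 0},
    {"tx": 0,"ty": 0,"tz": -0.16,"ax": 0,"ay": 0,"az": 0},
    {"tx": 0,"ty": 0,"tz": -0.16,"ax": 0,"ay": 0,"az": 0},
    {"tx": 0,"ty": 0,"tz": -0.16,"ax": 0,"ay": 0,"az": 0},
    {"tx": 0.068,"ty": 0.049,"tz": -0.01,"ax": 0,"ay": 0,"az": 0.148},
  ],
)

```text
t: 4.85
tool_pos: [0.4652, -0.2828, 0.2464]
ee_rot: [0.51, 0.86, -0.001, 0.006]
force: [0.7, -0.7, -2.1]
finger_gap: 0.0237
finger_force: 59.8
```

Call:
servo_tool(
  rows=[
    {"tx": 0.074,"ty": 0.04,"tz": -0.01,"ax": 0,"ay": 0,"az": 0.148},
    {"tx": 0.078,"ty": 0.032,"tz": -0.01,"ax": 0,"ay": 0,"az": 0.148},
    {"tx": 0.081,"ty": 0.022,"tz": -0.01,"ax": 0,"ay": 0,"az": 0.148},
    {"tx": 0.083,"ty": 0.013,"tz": -0.01,"ax": 0,"ay": 0,"az": 0.148},
    {"tx": 0.084,"ty": 0.003,"tz": -0.01,"ax": 0,"ay": 0,"az": 0.148},
  ],
)

```text
t: 5.35
tool_pos: [0.462, -0.1736, 0.2509]
ee_rot: [0.735, 0.678, -0.0, -0.001]
force: [-0.1, -0.3, -3.2]
finger_gap: 0.0238
finger_force: 59.7
```

Call:
servo_tool(
  rows=[
    {"tx": 0.084,"ty": -0.007,"tz": -0.01,"ax": 0,"ay": 0,"az": 0.148},
    {"tx": 0.082,"ty": -0.016,"tz": -0.01,"ax": 0,"ay": 0,"az": 0.148},
    {"tx": 0.08,"ty": -0.026,"tz": -0.01,"ax": 0,"ay": 0,"az": 0.148},
    {"tx": 0.077,"ty": -0.035,"tz": -0.01,"ax": 0,"ay": 0,"az": 0.148},
    {"tx": 0.072,"ty": -0.043,"tz": -0.01,"ax": 0,"ay": 0,"az": 0.148},
  ],
)

```text
t: 5.85
tool_pos: [0.4616, -0.0686, 0.2634]
ee_rot: [0.898, 0.439, -0.001, -0.001]
force: [0.7, -0.2, -2.5]
finger_gap: 0.0234
finger_force: 59.7
```

Call:
servo_tool(
  rows=[
    {"tx": 0.067,"ty": -0.05,"tz": 0,"ax": 0,"ay": 0,"az": 0.148},
    {"tx": 0,"ty": 0,"tz": 0,"ax": 0,"ay": 0,"az": 0},
    {"tx": 0,"ty": 0,"tz": 0,"ax": 0,"ay": 0,"az": 0},
  ],
)

```text
t: 6.15
tool_pos: [0.4622, -0.0486, 0.2637]
ee_rot: [0.921, 0.39, -0.001, -0.0]
force: [-0.3, -0.2, -2.3]
finger_gap: 0.0237
finger_force: 59.8
```

```bash
python3 - <<'E'
from h import *
import pickle
st()
f=grab("wrist","g.png");g=grab("scene");h=grab("side");pickle.dump((f,g,h),open("f2.pkl","wb"))
for p in[(.544,.047,.068),(.603,.108,.068)]: print(proj(f,p))
E
```

```text
t 6.15 p [ 0.4622 -0.0486  0.2637] ya -44.13 F [-0.32 -0.23 -2.26] M [0.003 0.001 0.016] gap 0.0237
[264.68012486  55.71559558]
[263.1836422  -75.90557969]
```

View pics/g.png

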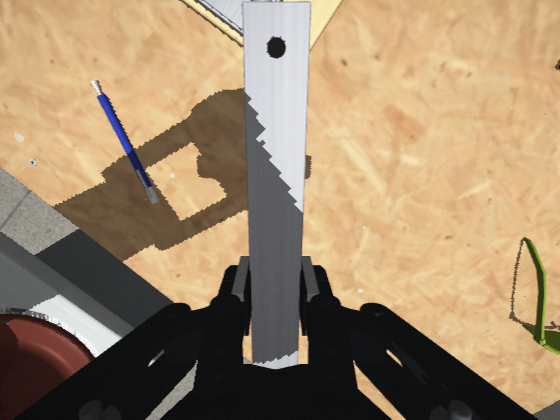

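The wrist view shows the held tube running straight up the picture, from its edges at (250..300, 300) to its end at (243..311, 2). The tube hides the lever, so I'll move forward and to the side to see it.

Call:
servo_tool(
  rows=[
    {"tx": 0.13,"ty": -0.11,"tz": 0,"ax": 0,"ay": 0,"az": 0},
    {"tx": 0.13,"ty": -0.11,"tz": 0,"ax": 0,"ay": 0,"az": 0},
    {"tx": 0.13,"ty": -0.11,"tz": 0,"ax": 0,"ay": 0,"az": 0},
    {"tx": 0,"ty": 0,"tz": 0,"ax": 0,"ay": 0,"az": 0},
    {"tx": 0,"ty": 0,"tz": 0,"ax": 0,"ay": 0,"az": 0},
  ],
)

```text
t: 6.8
tool_pos: [0.4717, 0.0787, 0.2644]
ee_rot: [0.921, 0.389, -0.0, 0.0]
force: [0.3, -0.2, -2.3]
finger_gap: 0.0235
finger_force: 60.0
```

```bash
python3 - <<'E'
from h import *
import pickle
st()
f=grab("wrist");pickle.dump(f,open("f3.pkl","wb"))
c=f["frame"][0:300,230:530]
cv2.imwrite("pics/i.png",cv2.resize(c,(600,600),interpolation=cv2.INTER_CUBIC)[:,:,::-1])
for p in[(.544,.047,.068),(.603,.108,.068)]: print(proj(f,p))
print(f["cx"],f["cy"])
E
```

```text
t 6.8 p [0.4717 0.0787 0.2644] ya -44.18 F [ 0.29 -0.24 -2.33] M [0.003 0.007 0.002] gap 0.0235
[353.95788726 174.03901281]
[362.71580391  73.48820478]
274.92472616819373 210.42143859527513
```

View pics/i.png

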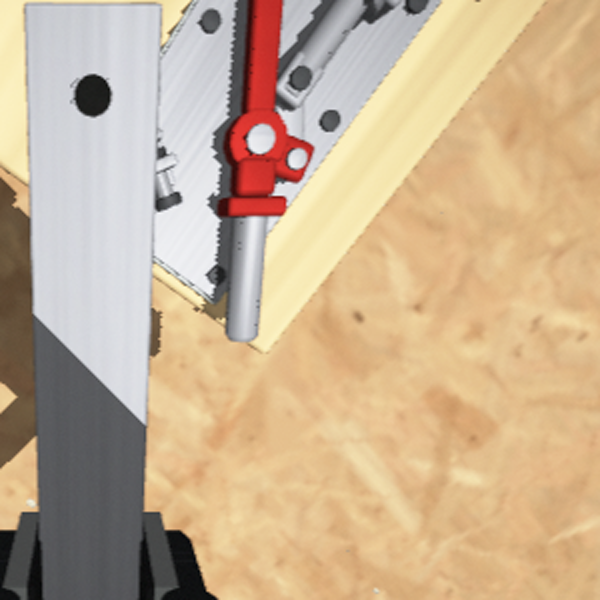

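The crop shows the pivot disc at about (360,68) in frame pixels. The bar runs from the collar at (356,108) to its tip at (351,169), and the tube's top face ends at (242..310, 1).

```bash
python3 - <<'E'
from h import *
import pickle
f=pickle.load(open("f3.pkl","rb"))
P=lambda u,v,z:onz(f,230+u/2,v/2,z)
print("widths",[np.linalg.norm(P(a,v,.06)-P(b,v,.06)).round(4) for a,b,v in[(237,267,217),(228,258,330)]])
t=P(243,339,.061);c=P(252,216,.061);d=(t-c)[:2]
print("tip",t,"collar",c,np.linalg.norm(d),np.degrees(np.arctan2(d[1],d[0])),"pivot",P(261,137,.072),P(261,137,.068))
print("bar len incl 0.025 collar",np.linalg.norm(P(252,198,.0725)-t))
zt=.2109
e1,e2=P(25,3,zt),P(161,3,zt);g1,g2=P(40,520,zt),P(143,520,zt)
print("tubew",np.linalg.norm(e1-e2),np.linalg.norm(g1-g2));e=(e1+e2)/2;g=(g1+g2)/2
s=(e-g)[:2];tcp=np.array([.4717,.0787]);ax=s/np.linalg.norm(s)
print("tube yaw",np.degrees(np.arctan2(s[1],s[0])),"end ahead of tcp",(e[:2]-tcp)@ax,"lateral",(e[:2]-tcp)@np.array([-ax[1],ax[0]]),e)
E
```

```text
widths [np.float64(0.0133), np.float64(0.0142)]
tip [0.54543243 0.0496115  0.061     ] collar [0.58319064 0.08948895 0.061     ] 0.054917149746936476 -133.43637156686248 pivot [0.60294973 0.11262888 0.072     ] [0.60404143 0.11223256 0.068     ]
bar len incl 0.025 collar 0.06321102442319408
tubew 0.024580708074370725 0.024633145478268982
tube yaw 45.73936496692808 end ahead of tcp 0.12119777225501843 lateral -0.0010698920663064493 [0.55705299 0.1647518  0.2109    ]
```

```bash
python3 - <<'E'
from h import *
import pickle
f=pickle.load(open("f3.pkl","rb"));fr=f["frame"]
for v in(118,140,160): print(v,fr[v,336:372].astype(int).sum(1).tolist())
plan([((.4446,-.056,.2),-43.3,4),((.4446,-.056,.126),-43.3,3)],nd=3)
E
```

```text
118 [707, 703, 548, 283, 247, 251, 258, 250, 246, 218, 236, 314, 365, 400, 441, 478, 534, 597, 662, 697, 705, 692, 657, 613, 572, 529, 481, 562, 665, 688, 690, 691, 690, 689, 688, 686]
140 [300, 309, 216, 102, 104, 134, 206, 230, 224, 287, 364, 404, 442, 477, 525, 587, 645, 678, 686, 675, 628, 593, 578, 534, 475, 601, 655, 657, 658, 657, 657, 655, 655, 654, 655, 662]
160 [574, 500, 474, 553, 604, 638, 517, 294, 343, 404, 437, 474, 512, 552, 591, 620, 640, 644, 618, 594, 583, 546, 486, 520, 644, 675, 671, 671, 671, 672, 668, 668, 667, 667, 671, 674]
[{"tx": -0.115, "ty": 0.074, "tz": 0.065, "ax": 0.0, "ay": 0.0, "az": -0.005}, {"tx": -0.115, "ty": 0.074, "tz": 0.065, "ax": 0.0, "ay": 0.0, "az": -0.005}, {"tx": -0.115, "ty": 0.073, "tz": 0.065, "ax": 0.0, "ay": 0.0, "az": -0.005}, {"tx": -0.116, "ty": 0.073, "tz": 0.064, "ax": 0.0, "ay": 0.0, "az": -0.005}, {"tx": -0.0, "ty": -0.0, "tz": 0.099, "ax": 0.0, "ay": -0.0, "az": 0.0}]
[{"tx": 0.0, "ty": -0.0, "tz": 0.099, "ax": 0.0, "ay": -0.0, "az": 0.0}, {"tx": -0.0, "ty": -0.0, "tz": 0.099, "ax": 0.0, "ay": -0.0, "az": 0.0}]
```

Call:
servo_tool(
  rows=[
    {"tx": -0.115,"ty": 0.073,"tz": 0.065,"ax": 0,"ay": 0,"az": -0.005},
    {"tx": -0.115,"ty": 0.073,"tz": 0.065,"ax": 0,"ay": 0,"az": -0.005},
    {"tx": -0.115,"ty": 0.073,"tz": 0.065,"ax": 0,"ay": 0,"az": -0.005},
    {"tx": -0.115,"ty": 0.072,"tz": 0.065,"ax": 0,"ay": 0,"az": -0.005},
    {"tx": 0,"ty": 0,"tz": 0.1,"ax": 0,"ay": 0,"az": 0},
  ],
)

```text
t: 7.35
tool_pos: [0.4444, -0.0596, 0.1755]
ee_rot: [0.92, 0.393, 0.001, 0.002]
force: [1.0, 0.9, -2.8]
finger_gap: 0.0233
finger_force: 60.0
```

Call:
servo_tool(
  rows=[
    {"tx": 0,"ty": 0,"tz": 0.1,"ax": 0,"ay": 0,"az": 0},
    {"tx": 0,"ty": 0,"tz": 0.095,"ax": 0,"ay": 0,"az": 0},
    {"tx": 0,"ty": 0,"tz": 0,"ax": 0,"ay": 0,"az": 0},
    {"tx": 0,"ty": 0,"tz": 0,"ax": 0,"ay": 0,"az": 0},
  ],
)

```text
t: 7.75
tool_pos: [0.4441, -0.0557, 0.126]
ee_rot: [0.919, 0.395, -0.0, -0.0]
force: [-0.2, 1.2, -2.6]
finger_gap: 0.0237
finger_force: 60.0
```

```bash
python3 - <<'E'
from h import *
import pickle
st()
f=grab("wrist");g=grab("scene");h=grab("side");pickle.dump((f,g,h),open("f4.pkl","wb"))
w=cv2.resize(f["frame"][0:140,200:340],(400,400),interpolation=cv2.INTER_CUBIC)
p=proj(h,(.535,.04,.06)).astype(int);print(p,f["T"][:3,3])
s=cv2.resize(h["frame"][p[1]-35:p[1]+35,p[0]-35:p[0]+35],(400,400),interpolation=cv2.INTER_CUBIC)
cv2.imwrite("pics/j.png",np.hstack([w,s])[:,:,::-1])
# calibration of tube/lever heights in side view
for q in[(.5454,.0496,.068),(.5454,.0496,.052)]: print("tip",(proj(h,q)-p+35)*400/70)
u=np.array([.686,.728,0]);
E
```

```text
t 7.75 p [ 0.4441 -0.0557  0.126 ] ya -43.48 F [-0.18  1.25 -2.63] M [ 0.026 -0.022 -0.01 ] gap 0.0237
[269 208] [0.5025819  0.00503564 0.19736283]
tip [220.4465736  175.75699888]
tip [220.58116538 201.98591168]
```

View pics/j.png

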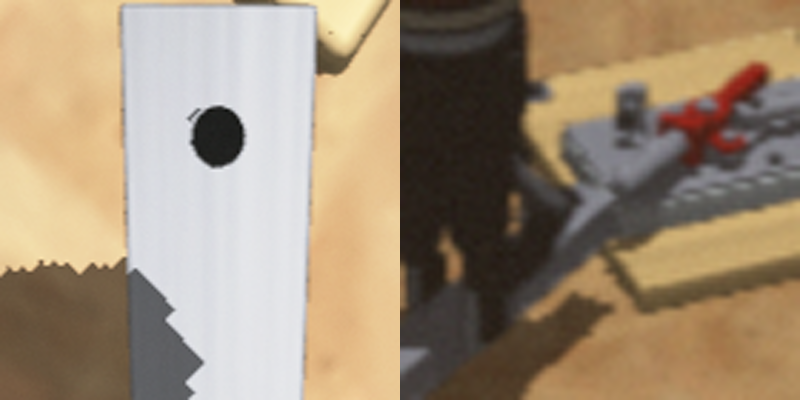

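The left half shows the tube's top face ending at crop row 5. The right half (side view) shows the tube's end in line with the bar tip, near (610,192). I'll slide it on in small steps and watch the force.

Call:
servo_tool(
  rows=[
    {"tx": 0.04,"ty": 0,"tz": 0,"ax": 0,"ay": 0,"az": -0.002},
    {"tx": 0.04,"ty": 0,"tz": 0,"ax": 0,"ay": 0,"az": -0.002},
    {"tx": 0.02,"ty": 0,"tz": 0,"ax": 0,"ay": 0,"az": 0},
    {"tx": 0,"ty": 0,"tz": 0,"ax": 0,"ay": 0,"az": 0},
  ],
)

```text
t: 8.3
tool_pos: [0.4622, -0.0357, 0.1262]
ee_rot: [0.917, 0.398, 0.0, 0.0]
force: [0.3, 0.6, -3.0]
finger_gap: 0.0239
finger_force: 60.0
```

Call:
servo_tool(
  rows=[
    {"tx": 0.02,"ty": 0,"tz": 0,"ax": 0,"ay": 0,"az": 0},
    {"tx": 0,"ty": 0,"tz": 0,"ax": 0,"ay": 0,"az": 0},
  ],
)

```text
t: 8.5
tool_pos: [0.4651, -0.0325, 0.1258]
ee_rot: [0.918, 0.397, -0.0, -0.0]
force: [-0.9, -0.1, -2.1]
finger_gap: 0.0238
finger_force: 60.0
```

Call:
servo_tool(
  rows=[
    {"tx": 0.02,"ty": 0,"tz": 0,"ax": 0,"ay": 0,"az": 0},
    {"tx": 0,"ty": 0,"tz": 0,"ax": 0,"ay": 0,"az": 0},
  ],
)

```text
t: 8.7
tool_pos: [0.4685, -0.029, 0.1259]
ee_rot: [0.918, 0.397, 0.0, -0.0]
force: [0.8, -1.0, -1.8]
finger_gap: 0.0238
finger_force: 60.0
```

```bash
python3 -c "
from h import *
st()"
```

```text
t 8.7 p [ 0.4685 -0.029   0.1259] ya -43.19 F [ 0.78 -0.97 -1.76] M [ 0.048 -0.055  0.001] gap 0.0238
```

Call:
servo_tool(
  rows=[
    {"tx": 0.02,"ty": 0,"tz": 0,"ax": 0,"ay": 0,"az": 0},
    {"tx": 0.02,"ty": 0,"tz": 0,"ax": 0,"ay": 0,"az": 0},
    {"tx": 0,"ty": 0,"tz": 0,"ax": 0,"ay": 0,"az": 0},
  ],
)

```text
t: 9.0
tool_pos: [0.4756, -0.0216, 0.1261]
ee_rot: [0.918, 0.397, 0.0, 0.0]
force: [0.7, 0.5, -2.9]
finger_gap: 0.0235
finger_force: 60.0
```

Call:
servo_tool(
  rows=[
    {"tx": 0.02,"ty": 0,"tz": 0,"ax": 0,"ay": 0,"az": 0},
    {"tx": 0.02,"ty": 0,"tz": 0,"ax": 0,"ay": 0,"az": 0},
    {"tx": 0,"ty": 0,"tz": 0,"ax": 0,"ay": 0,"az": 0},
  ],
)

```text
t: 9.3
tool_pos: [0.4824, -0.0143, 0.126]
ee_rot: [0.918, 0.397, 0.0, 0.0]
force: [0.1, 0.4, -2.8]
finger_gap: 0.024
finger_force: 60.0
```

Call:
servo_tool(
  rows=[
    {"tx": 0.02,"ty": 0,"tz": 0,"ax": 0,"ay": 0,"az": 0},
    {"tx": 0.02,"ty": 0,"tz": 0,"ax": 0,"ay": 0,"az": 0},
    {"tx": 0,"ty": 0,"tz": 0,"ax": 0,"ay": 0,"az": 0},
  ],
)

```text
t: 9.6
tool_pos: [0.4893, -0.007, 0.126]
ee_rot: [0.918, 0.397, 0.0, 0.0]
force: [-0.1, -0.5, -2.8]
finger_gap: 0.0239
finger_force: 60.0
```

```bash
python3 -c "
from h import *
st()"
```

```text
t 9.6 p [ 0.4893 -0.007   0.126 ] ya -43.17 F [-0.14 -0.48 -2.85] M [-0.002 -0.005 -0.007] gap 0.0239
```

Call:
servo_tool(
  rows=[
    {"tx": 0.02,"ty": 0,"tz": 0,"ax": 0,"ay": 0,"az": 0},
    {"tx": 0.016,"ty": 0,"tz": 0,"ax": 0,"ay": 0,"az": 0},
    {"tx": 0,"ty": 0,"tz": 0,"ax": 0,"ay": 0,"az": 0},
  ],
)

```text
t: 9.9
tool_pos: [0.4954, -0.0005, 0.126]
ee_rot: [0.918, 0.397, 0.0, 0.0]
force: [-0.1, 0.5, -3.0]
finger_gap: 0.024
finger_force: 60.0
```

Call:
servo_tool(
  rows=[
    {"tx": 0.01,"ty": 0,"tz": 0,"ax": 0,"ay": 0,"az": 0},
    {"tx": 0,"ty": 0,"tz": 0,"ax": 0,"ay": 0,"az": 0},
  ],
)

```text
t: 10.1
tool_pos: [0.4968, 0.0012, 0.1259]
ee_rot: [0.918, 0.397, 0.0, 0.0]
force: [-0.4, 0.3, -2.7]
finger_gap: 0.0239
finger_force: 60.0
```

Call:
servo_tool(
  rows=[
    {"tx": 0.008,"ty": 0,"tz": 0,"ax": 0,"ay": 0,"az": 0},
    {"tx": 0,"ty": 0,"tz": 0,"ax": 0,"ay": 0,"az": 0},
  ],
)

```text
t: 10.3
tool_pos: [0.4982, 0.0026, 0.126]
ee_rot: [0.918, 0.397, 0.0, 0.0]
force: [-0.5, 0.3, -1.4]
finger_gap: 0.0239
finger_force: 60.0
```

```bash
python3 -c "
from h import *
st()"
```

```text
t 10.3 p [0.4982 0.0026 0.126 ] ya -43.19 F [-0.47  0.26 -1.36] M [ 0.01  -0.029  0.02 ] gap 0.0239
```

Call:
servo_tool(
  rows=[
    {"tx": 0.005,"ty": 0,"tz": 0,"ax": 0,"ay": 0,"az": 0},
    {"tx": 0,"ty": 0,"tz": 0,"ax": 0,"ay": 0,"az": 0},
  ],
)

```text
t: 10.5
tool_pos: [0.4986, 0.0032, 0.1258]
ee_rot: [0.918, 0.397, -0.001, 0.0]
force: [-2.1, -1.7, -1.4]
finger_gap: 0.0235
finger_force: 60.2
```

Call:
servo_tool(
  rows=[
    {"tx": 0.005,"ty": 0,"tz": 0,"ax": 0,"ay": 0,"az": 0},
    {"tx": 0,"ty": 0,"tz": 0,"ax": 0,"ay": 0,"az": 0},
  ],
)

```text
t: 10.7
tool_pos: [0.4988, 0.0033, 0.1256]
ee_rot: [0.918, 0.397, -0.002, 0.001]
force: [-6.1, -5.8, -0.4]
finger_gap: 0.0238
finger_force: 60.5
```

```bash
python3 -c "
from h import *
st()"
```

```text
t 10.7 p [0.4988 0.0033 0.1256] ya -43.18 F [-6.14 -5.78 -0.43] M [-0.822  0.726  0.012] gap 0.0238
```

The tube is home: about 8 N along the bar at the collar, with the TCP 151 mm from the pivot estimate. Now I'll back off about 2.5 mm and start the swing, at 3° per row.

Call:
servo_tool(
  rows=[
    {"tx": -0.015,"ty": 0,"tz": 0,"ax": 0,"ay": 0,"az": 0},
    {"tx": 0,"ty": 0,"tz": 0,"ax": 0,"ay": 0,"az": 0},
    {"tx": 0.0005,"ty": 0.0214,"tz": 0,"ax": 0,"ay": 0,"az": -0.0444},
    {"tx": 0.0005,"ty": 0.0214,"tz": 0,"ax": 0,"ay": 0,"az": -0.0444},
    {"tx": 0,"ty": 0,"tz": 0,"ax": 0,"ay": 0,"az": 0},
  ],
)

```text
t: 11.2
tool_pos: [0.504, -0.0037, 0.1251]
ee_rot: [0.903, 0.43, -0.001, -0.003]
force: [-6.1, 6.1, 0.4]
finger_gap: 0.0235
finger_force: 60.5
```

```bash
cat >> h.py <<'E'
PIV=np.array([.603,.1128])
def tq():
    s=sensors.get_state();r=s["tool_pos"][:2]-PIV;F=s["force"];st()
    phi=np.degrees(np.arctan2(r[1],r[0]));t=np.array([-r[1],r[0]])/np.linalg.norm(r)
    y=R.from_quat(s["ee_rot"]).as_matrix()[:,1]
    print("r %.4f phi %.2f toolphi %.2f Ft %.1f Fr %.1f Mz %.2f torque on lever %.2f"%(np.linalg.norm(r),phi,np.degrees(np.arctan2(y[1],y[0]))-90,-F[:2]@t,-F[:2]@r/np.linalg.norm(r),-s["wrist_torque"][2],-(r[0]*F[1]-r[1]*F[0]+s["wrist_torque"][2])))
E
python3 -c "
from h import *
tq()"
```

```text
t 11.2 p [ 0.504  -0.0037  0.1251] ya -39.11 F [-6.13  6.1   0.44] M [1.21  0.796 0.561] gap 0.0235
r 0.1529 phi -130.34 toolphi -129.11 Ft 8.6 Fr 0.7 Mz -0.56 torque on lever 0.76
```

Call:
servo_tool(
  rows=[
    {"tx": 0.0008,"ty": 0.032,"tz": 0,"ax": 0,"ay": 0,"az": -0.0667},
    {"tx": 0.0008,"ty": 0.032,"tz": 0,"ax": 0,"ay": 0,"az": -0.0667},
    {"tx": 0.0008,"ty": 0.032,"tz": 0,"ax": 0,"ay": 0,"az": -0.0667},
    {"tx": 0.0008,"ty": 0.032,"tz": 0,"ax": 0,"ay": 0,"az": -0.0667},
    {"tx": 0.0008,"ty": 0.032,"tz": 0,"ax": 0,"ay": 0,"az": -0.0667},
  ],
)

```text
t: 11.7
tool_pos: [0.5372, -0.025, 0.1249]
ee_rot: [0.839, 0.545, -0.002, -0.004]
force: [-8.9, 4.5, 2.3]
finger_gap: 0.0235
finger_force: 60.9
```

```bash
python3 -c "
from h import *
tq()"
```

```text
t 11.7 p [ 0.5372 -0.025   0.1249] ya -23.99 F [-8.88  4.48  2.27] M [0.963 1.355 0.443] gap 0.0235
r 0.1527 phi -115.52 toolphi -113.99 Ft 9.9 Fr 0.2 Mz -0.44 torque on lever 1.08
```

Call:
servo_tool(
  rows=[
    {"tx": 0.0008,"ty": 0.032,"tz": 0,"ax": 0,"ay": 0,"az": -0.0667},
    {"tx": 0.0008,"ty": 0.032,"tz": 0,"ax": 0,"ay": 0,"az": -0.0667},
    {"tx": 0.0008,"ty": 0.032,"tz": 0,"ax": 0,"ay": 0,"az": -0.0667},
    {"tx": 0.0008,"ty": 0.032,"tz": 0,"ax": 0,"ay": 0,"az": -0.0667},
    {"tx": 0.0008,"ty": 0.032,"tz": 0,"ax": 0,"ay": 0,"az": -0.0667},
  ],
)

```text
t: 12.2
tool_pos: [0.5748, -0.0371, 0.1247]
ee_rot: [0.76, 0.65, -0.003, -0.004]
force: [-10.6, 0.4, 4.3]
finger_gap: 0.0235
finger_force: 60.9
```

```bash
python3 -c "
from h import *
tq()"
```

```text
t 12.2 p [ 0.5748 -0.0371  0.1247] ya -8.97 F [-10.63   0.44   4.32] M [0.561 2.    0.403] gap 0.0235
r 0.1525 phi -100.65 toolphi -98.97 Ft 10.5 Fr -1.5 Mz -0.40 torque on lever 1.20
```

Call:
servo_tool(
  rows=[
    {"tx": 0.0008,"ty": 0.032,"tz": 0,"ax": 0,"ay": 0,"az": -0.0667},
    {"tx": 0.0008,"ty": 0.032,"tz": 0,"ax": 0,"ay": 0,"az": -0.0667},
    {"tx": 0.0008,"ty": 0.032,"tz": 0,"ax": 0,"ay": 0,"az": -0.0667},
    {"tx": 0.0008,"ty": 0.032,"tz": 0,"ax": 0,"ay": 0,"az": -0.0667},
    {"tx": 0.0008,"ty": 0.032,"tz": 0,"ax": 0,"ay": 0,"az": -0.0667},
  ],
)

```text
t: 12.7
tool_pos: [0.6139, -0.0392, 0.1245]
ee_rot: [0.669, 0.743, -0.004, -0.005]
force: [-14.5, -3.2, 5.0]
finger_gap: 0.0238
finger_force: 61.1
```

```bash
python3 -c "
from h import *
tq()"
```

```text
t 12.7 p [ 0.6139 -0.0392  0.1245] ya 6.01 F [-14.53  -3.19   4.97] M [-0.003  2.566  0.333] gap 0.0238
r 0.1524 phi -85.90 toolphi -83.99 Ft 14.7 Fr -2.1 Mz -0.33 torque on lever 1.91
```

Call:
servo_tool(
  rows=[
    {"tx": 0.0005,"ty": 0.0214,"tz": 0,"ax": 0,"ay": 0,"az": -0.0444},
    {"tx": 0.0005,"ty": 0.0214,"tz": 0,"ax": 0,"ay": 0,"az": -0.0444},
    {"tx": 0.0005,"ty": 0.0214,"tz": 0,"ax": 0,"ay": 0,"az": -0.0444},
    {"tx": 0.0005,"ty": 0.0214,"tz": 0,"ax": 0,"ay": 0,"az": -0.0444},
    {"tx": 0.0005,"ty": 0.0214,"tz": 0,"ax": 0,"ay": 0,"az": -0.0444},
  ],
)

```text
t: 13.2
tool_pos: [0.64, -0.0348, 0.1246]
ee_rot: [0.602, 0.798, -0.005, -0.005]
force: [-13.5, -6.9, 4.5]
finger_gap: 0.0233
finger_force: 61.0
```

```bash
python3 -c "
from h import *
tq()"
```

```text
t 13.2 p [ 0.64   -0.0348  0.1246] ya 15.97 F [-13.54  -6.95   4.5 ] M [-0.524  2.589  0.397] gap 0.0233
r 0.1522 phi -75.92 toolphi -74.03 Ft 14.8 Fr -3.4 Mz -0.40 torque on lever 1.86
```

Call:
servo_tool(
  rows=[
    {"tx": 0.0005,"ty": 0.0214,"tz": 0,"ax": 0,"ay": 0,"az": -0.0444},
    {"tx": 0.0005,"ty": 0.0214,"tz": 0,"ax": 0,"ay": 0,"az": -0.0444},
    {"tx": 0.0005,"ty": 0.0214,"tz": 0,"ax": 0,"ay": 0,"az": -0.0444},
  ],
)

```text
t: 13.5
tool_pos: [0.6554, -0.0299, 0.1246]
ee_rot: [0.559, 0.829, -0.004, -0.004]
force: [-13.4, -7.5, 4.3]
finger_gap: 0.0234
finger_force: 61.0
```

```bash
python3 -c "
from h import *
tq()"
```

```text
t 13.5 p [ 0.6554 -0.0299  0.1246] ya 21.98 F [-13.4   -7.48   4.27] M [-0.743  2.395  0.529] gap 0.0234
r 0.1521 phi -69.83 toolphi -68.02 Ft 15.2 Fr -2.4 Mz -0.53 torque on lever 1.78
```

Call:
servo_tool(
  rows=[
    {"tx": 0.0005,"ty": 0.0214,"tz": 0,"ax": 0,"ay": 0,"az": -0.0444},
    {"tx": 0.0005,"ty": 0.0214,"tz": 0,"ax": 0,"ay": 0,"az": -0.0444},
    {"tx": 0.0005,"ty": 0.0214,"tz": 0,"ax": 0,"ay": 0,"az": -0.0444},
    {"tx": 0.0005,"ty": 0.0214,"tz": 0,"ax": 0,"ay": 0,"az": -0.0444},
    {"tx": 0.0003,"ty": 0.0107,"tz": 0,"ax": 0,"ay": 0,"az": -0.0222},
  ],
)

```text
t: 14.0
tool_pos: [0.6777, -0.0194, 0.1248]
ee_rot: [0.492, 0.87, -0.004, -0.003]
force: [-10.5, -7.1, 2.8]
finger_gap: 0.0234
finger_force: 60.8
```

```bash
python3 -c "
from h import *
tq()"
```

```text
t 14.0 p [ 0.6777 -0.0194  0.1248] ya 30.99 F [-10.45  -7.1    2.83] M [-1.054  1.94   0.724] gap 0.0234
r 0.1519 phi -60.53 toolphi -59.01 Ft 12.6 Fr -1.0 Mz -0.72 torque on lever 1.19
```

Call:
servo_tool(
  rows=[
    {"tx": 0.0003,"ty": 0.0107,"tz": 0,"ax": 0,"ay": 0,"az": -0.0222},
    {"tx": 0.0003,"ty": 0.0107,"tz": 0,"ax": 0,"ay": 0,"az": -0.0222},
  ],
)

```text
t: 14.2
tool_pos: [0.6822, -0.0167, 0.1248]
ee_rot: [0.477, 0.879, -0.004, -0.003]
force: [-9.6, -7.6, 3.0]
finger_gap: 0.0237
finger_force: 60.8
```

```bash
python3 -c "
from h import *
tq()"
```

```text
t 14.2 p [ 0.6822 -0.0167  0.1248] ya 32.96 F [-9.57 -7.58  3.01] M [-1.008  1.843  0.698] gap 0.0237
r 0.1518 phi -58.55 toolphi -57.04 Ft 12.1 Fr -1.5 Mz -0.70 torque on lever 1.14
```

Call:
servo_tool(
  rows=[
    {"tx": 0.0003,"ty": 0.0107,"tz": 0,"ax": 0,"ay": 0,"az": -0.0222},
  ],
)

```text
t: 14.3
tool_pos: [0.6845, -0.0153, 0.1249]
ee_rot: [0.47, 0.883, -0.004, -0.003]
force: [-9.9, -7.3, 0.8]
finger_gap: 0.0237
finger_force: 60.8
```

```bash
python3 -c "
from h import *
tq()"
```

```text
t 14.3 p [ 0.6845 -0.0153  0.1249] ya 33.96 F [-9.88 -7.28  0.79] M [-1.032  1.789  0.821] gap 0.0237
r 0.1518 phi -57.52 toolphi -56.04 Ft 12.2 Fr -0.8 Mz -0.82 torque on lever 1.04
```

Call:
servo_tool(
  rows=[
    {"tx": 0.0001,"ty": 0.0053,"tz": 0,"ax": 0,"ay": 0,"az": -0.0111},
    {"tx": 0,"ty": 0,"tz": 0,"ax": 0,"ay": 0,"az": 0},
  ],
)

```text
t: 14.5
tool_pos: [0.6858, -0.0144, 0.1249]
ee_rot: [0.466, 0.885, -0.004, -0.003]
force: [-8.9, -8.0, 2.1]
finger_gap: 0.0235
finger_force: 60.7
```

```bash
python3 -c "
from h import *
tq()"
```

```text
t 14.5 p [ 0.6858 -0.0144  0.1249] ya 34.45 F [-8.9  -8.    2.07] M [-0.978  1.667  0.837] gap 0.0235
r 0.1518 phi -56.93 toolphi -55.55 Ft 11.8 Fr -1.8 Mz -0.84 torque on lever 0.96
```

Call:
servo_tool(
  rows=[
    {"tx": 0.0001,"ty": 0.0053,"tz": 0,"ax": 0,"ay": 0,"az": -0.0111},
    {"tx": 0,"ty": 0,"tz": 0,"ax": 0,"ay": 0,"az": 0},
  ],
)

```text
t: 14.7
tool_pos: [0.6869, -0.0137, 0.125]
ee_rot: [0.462, 0.887, -0.004, -0.003]
force: [-9.5, -7.8, 1.0]
finger_gap: 0.024
finger_force: 60.7
```

Call:
servo_tool(
  rows=[
    {"tx": 0.0001,"ty": 0.0053,"tz": 0,"ax": 0,"ay": 0,"az": -0.0111},
    {"tx": 0,"ty": 0,"tz": 0,"ax": 0,"ay": 0,"az": 0},
  ],
)

```text
t: 14.9
tool_pos: [0.688, -0.0129, 0.1249]
ee_rot: [0.458, 0.889, -0.004, -0.003]
force: [-8.7, -7.4, 2.0]
finger_gap: 0.0236
finger_force: 60.7
```

```bash
python3 -c "
from h import *
tq()"
```

```text
t 14.9 p [ 0.688  -0.0129  0.1249] ya 35.44 F [-8.74 -7.38  1.96] M [-1.003  1.532  0.758] gap 0.0236
r 0.1518 phi -55.93 toolphi -54.56 Ft 11.4 Fr -1.2 Mz -0.76 torque on lever 0.97
```

Call:
servo_tool(
  rows=[
    {"tx": 0.0001,"ty": 0.0064,"tz": 0,"ax": 0,"ay": 0,"az": -0.0133},
    {"tx": 0,"ty": 0,"tz": 0,"ax": 0,"ay": 0,"az": 0},
  ],
)

```text
t: 15.1
tool_pos: [0.6894, -0.012, 0.125]
ee_rot: [0.454, 0.891, -0.003, -0.002]
force: [-8.2, -6.6, -0.0]
finger_gap: 0.0236
finger_force: 60.7
```

Call:
servo_tool(
  rows=[
    {"tx": 0.0001,"ty": 0.0053,"tz": 0,"ax": 0,"ay": 0,"az": -0.0111},
    {"tx": 0,"ty": 0,"tz": 0,"ax": 0,"ay": 0,"az": 0},
  ],
)

```text
t: 15.3
tool_pos: [0.6905, -0.0112, 0.125]
ee_rot: [0.45, 0.893, -0.003, -0.002]
force: [-7.8, -7.5, 1.7]
finger_gap: 0.0239
finger_force: 60.6
```

```bash
python3 -c "
from h import *
tq()"
```

```text
t 15.3 p [ 0.6905 -0.0112  0.125 ] ya 36.54 F [-7.83 -7.46  1.74] M [-1.018  1.405  0.771] gap 0.0239
r 0.1518 phi -54.77 toolphi -53.46 Ft 10.7 Fr -1.6 Mz -0.77 torque on lever 0.85
```

Call:
servo_tool(
  rows=[
    {"tx": 0.0001,"ty": 0.0064,"tz": 0,"ax": 0,"ay": 0,"az": -0.0133},
    {"tx": 0,"ty": 0,"tz": 0,"ax": 0,"ay": 0,"az": 0},
  ],
)

```text
t: 15.5
tool_pos: [0.6919, -0.0102, 0.1251]
ee_rot: [0.445, 0.895, -0.003, -0.002]
force: [-6.9, -6.7, 0.4]
finger_gap: 0.0235
finger_force: 60.6
```

Call:
servo_tool(
  rows=[
    {"tx": 0.0001,"ty": 0.0053,"tz": 0,"ax": 0,"ay": 0,"az": -0.0111},
    {"tx": 0,"ty": 0,"tz": 0,"ax": 0,"ay": 0,"az": 0},
  ],
)

```text
t: 15.7
tool_pos: [0.693, -0.0094, 0.1251]
ee_rot: [0.441, 0.897, -0.003, -0.002]
force: [-7.1, -6.7, 1.3]
finger_gap: 0.0238
finger_force: 60.6
```

```bash
python3 -c "
from h import *
tq()"
```

```text
t 15.7 p [ 0.693  -0.0094  0.1251] ya 37.63 F [-7.13 -6.75  1.27] M [-1.025  1.377  0.807] gap 0.0238
r 0.1517 phi -53.61 toolphi -52.37 Ft 9.7 Fr -1.2 Mz -0.81 torque on lever 0.67
```

Call:
servo_tool(
  rows=[
    {"tx": 0.0001,"ty": 0.0064,"tz": 0,"ax": 0,"ay": 0,"az": -0.0133},
    {"tx": 0,"ty": 0,"tz": 0,"ax": 0,"ay": 0,"az": 0},
  ],
)

```text
t: 15.9
tool_pos: [0.6942, -0.0084, 0.125]
ee_rot: [0.437, 0.9, -0.003, -0.002]
force: [-7.8, -7.6, 0.4]
finger_gap: 0.0235
finger_force: 60.6
```

Call:
servo_tool(
  rows=[
    {"tx": 0.0001,"ty": 0.0053,"tz": 0,"ax": 0,"ay": 0,"az": -0.0111},
    {"tx": 0,"ty": 0,"tz": 0,"ax": 0,"ay": 0,"az": 0},
  ],
)

```text
t: 16.1
tool_pos: [0.695, -0.0078, 0.1249]
ee_rot: [0.433, 0.902, -0.004, -0.002]
force: [-8.4, -8.2, 2.2]
finger_gap: 0.0236
finger_force: 60.7
```

```bash
python3 -c "
from h import *
tq()"
```

```text
t 16.1 p [ 0.695  -0.0078  0.1249] ya 38.73 F [-8.44 -8.17  2.2 ] M [-1.161  1.527  0.768] gap 0.0236
r 0.1517 phi -52.66 toolphi -51.27 Ft 11.7 Fr -1.4 Mz -0.77 torque on lever 1.00
```

Call:
servo_tool(
  rows=[
    {"tx": 0.0001,"ty": 0.0053,"tz": 0,"ax": 0,"ay": 0,"az": -0.0133},
    {"tx": 0,"ty": 0,"tz": 0,"ax": 0,"ay": 0,"az": 0},
  ],
)

```text
t: 16.3
tool_pos: [0.6959, -0.0071, 0.1249]
ee_rot: [0.428, 0.904, -0.004, -0.003]
force: [-8.9, -8.0, 2.1]
finger_gap: 0.0235
finger_force: 60.7
```

```bash
python3 -c "
from h import *
tq()"
```

```text
t 16.3 p [ 0.6959 -0.0071  0.1249] ya 39.31 F [-8.95 -8.01  2.13] M [-1.225  1.648  0.69 ] gap 0.0235
r 0.1517 phi -52.23 toolphi -50.69 Ft 12.0 Fr -0.9 Mz -0.69 torque on lever 1.13
```

Call:
servo_tool(
  rows=[
    {"tx": 0.0001,"ty": 0.006,"tz": 0,"ax": 0,"ay": 0,"az": -0.015},
    {"tx": 0,"ty": 0,"tz": 0,"ax": 0,"ay": 0,"az": 0},
  ],
)

```text
t: 16.5
tool_pos: [0.6968, -0.0064, 0.1248]
ee_rot: [0.423, 0.906, -0.004, -0.003]
force: [-9.8, -9.5, 1.8]
finger_gap: 0.0238
finger_force: 60.7
```

```bash
python3 -c "
from h import *
tq()"
```

```text
t 16.5 p [ 0.6968 -0.0064  0.1248] ya 39.96 F [-9.79 -9.5   1.8 ] M [-1.352  1.822  0.539] gap 0.0238
r 0.1517 phi -51.79 toolphi -50.04 Ft 13.6 Fr -1.4 Mz -0.54 torque on lever 1.52
```

Torque is now 1.5 N m and rising on the stop, so I'll take a couple more small steps.

Call:
servo_tool(
  rows=[
    {"tx": 0.0001,"ty": 0.005,"tz": 0,"ax": 0,"ay": 0,"az": -0.0111},
    {"tx": 0,"ty": 0,"tz": 0,"ax": 0,"ay": 0,"az": 0},
  ],
)

```text
t: 16.7
tool_pos: [0.6975, -0.0058, 0.1248]
ee_rot: [0.419, 0.908, -0.004, -0.003]
force: [-10.7, -10.5, 3.2]
finger_gap: 0.0237
finger_force: 60.7
```

```bash
python3 -c "
from h import *
tq()"
```

```text
t 16.7 p [ 0.6975 -0.0058  0.1248] ya 40.43 F [-10.68 -10.52   3.15] M [-1.455  1.924  0.363] gap 0.0237
r 0.1516 phi -51.44 toolphi -49.57 Ft 14.9 Fr -1.6 Mz -0.36 torque on lever 1.90
```

Call:
servo_tool(
  rows=[
    {"tx": 0.0001,"ty": 0.0045,"tz": 0,"ax": 0,"ay": 0,"az": -0.01},
    {"tx": 0,"ty": 0,"tz": 0,"ax": 0,"ay": 0,"az": 0},
    {"tx": 0,"ty": 0,"tz": 0,"ax": 0,"ay": 0,"az": 0},
  ],
)

```text
t: 17.0
tool_pos: [0.6982, -0.0053, 0.1247]
ee_rot: [0.416, 0.909, -0.005, -0.004]
force: [-10.7, -9.4, 1.9]
finger_gap: 0.0238
finger_force: 60.8
```

```bash
python3 -c "
from h import *
tq()"
```

```text
t 17.0 p [ 0.6982 -0.0053  0.1247] ya 40.84 F [-10.69  -9.44   1.91] M [-1.521  2.134  0.265] gap 0.0238
r 0.1517 phi -51.13 toolphi -49.16 Ft 14.2 Fr -0.6 Mz -0.27 torque on lever 1.89
```

Call:
servo_tool(
  rows=[
    {"tx": 0,"ty": 0.003,"tz": 0,"ax": 0,"ay": 0,"az": -0.007},
    {"tx": 0,"ty": 0,"tz": 0,"ax": 0,"ay": 0,"az": 0},
  ],
)

```text
t: 17.2
tool_pos: [0.6986, -0.005, 0.1247]
ee_rot: [0.414, 0.91, -0.005, -0.004]
force: [-11.0, -11.4, 3.3]
finger_gap: 0.024
finger_force: 60.8
```

```bash
python3 -c "
from h import *
tq()"
```

```text
t 17.2 p [ 0.6986 -0.005   0.1247] ya 41.14 F [-10.98 -11.43   3.26] M [-1.624  2.207  0.135] gap 0.024
r 0.1517 phi -50.93 toolphi -48.86 Ft 15.7 Fr -2.0 Mz -0.14 torque on lever 2.25
```

Call:
servo_tool(
  rows=[
    {"tx": 0,"ty": 0,"tz": 0,"ax": 0,"ay": 0,"az": 0},
  ],
)

```text
t: 17.3
tool_pos: [0.6986, -0.0049, 0.1246]
ee_rot: [0.414, 0.91, -0.005, -0.004]
force: [-12.1, -10.8, 2.9]
finger_gap: 0.0238
finger_force: 60.8
```

```bash
python3 -c "
from h import *
tq()"
```

```text
t 17.3 p [ 0.6986 -0.0049  0.1246] ya 41.13 F [-12.08 -10.83   2.89] M [-1.588  2.171  0.197] gap 0.0238
r 0.1517 phi -50.94 toolphi -48.87 Ft 16.2 Fr -0.8 Mz -0.20 torque on lever 2.26
```

Pressed home at 2.25 N m, about 16 N. Now I'll ease off.

Call:
servo_tool(
  rows=[
    {"tx": 0,"ty": -0.005,"tz": 0,"ax": 0,"ay": 0,"az": 0.011},
    {"tx": 0,"ty": -0.005,"tz": 0,"ax": 0,"ay": 0,"az": 0.011},
    {"tx": 0,"ty": 0,"tz": 0,"ax": 0,"ay": 0,"az": 0},
  ],
)

```text
t: 17.6
tool_pos: [0.6975, -0.0058, 0.1249]
ee_rot: [0.421, 0.907, -0.004, -0.003]
force: [-8.9, -8.7, 1.1]
finger_gap: 0.0235
finger_force: 60.6
```

```bash
python3 -c "
from h import *
tq()"
```

```text
t 17.6 p [ 0.6975 -0.0058  0.1249] ya 40.21 F [-8.89 -8.73  1.06] M [-1.202  1.622  0.52 ] gap 0.0235
r 0.1516 phi -51.45 toolphi -49.79 Ft 12.4 Fr -1.3 Mz -0.52 torque on lever 1.36
```

Call:
servo_tool(
  rows=[
    {"tx": 0,"ty": -0.01,"tz": 0,"ax": 0,"ay": 0,"az": 0.02},
    {"tx": 0,"ty": -0.01,"tz": 0,"ax": 0,"ay": 0,"az": 0.02},
    {"tx": 0,"ty": 0,"tz": 0,"ax": 0,"ay": 0,"az": 0},
  ],
)

```text
t: 17.9
tool_pos: [0.695, -0.0079, 0.1255]
ee_rot: [0.435, 0.9, -0.002, -0.001]
force: [-3.5, -4.9, -1.9]
finger_gap: 0.0235
finger_force: 60.3
```

```bash
python3 -c "
from h import *
tq()"
```

```text
t 17.9 p [ 0.695  -0.0079  0.1255] ya 38.37 F [-3.49 -4.91 -1.88] M [-0.666  0.614  0.418] gap 0.0235
r 0.1518 phi -52.68 toolphi -51.63 Ft 5.8 Fr -1.8 Mz -0.42 torque on lever 0.46
```

Call:
servo_tool(
  rows=[
    {"tx": 0,"ty": -0.01,"tz": 0,"ax": 0,"ay": 0,"az": 0.01},
    {"tx": 0,"ty": -0.006,"tz": 0,"ax": 0,"ay": 0,"az": 0.005},
    {"tx": 0,"ty": 0,"tz": 0,"ax": 0,"ay": 0,"az": 0},
  ],
)

```text
t: 18.2
tool_pos: [0.6927, -0.0089, 0.1258]
ee_rot: [0.441, 0.897, 0.0, -0.0]
force: [-0.2, -0.5, -1.9]
finger_gap: 0.0238
finger_force: 60.1
```

```bash
python3 -c "
from h import *
tq()"
```

```text
t 18.2 p [ 0.6927 -0.0089  0.1258] ya 37.64 F [-0.23 -0.51 -1.88] M [ 0.051 -0.031  0.015] gap 0.0238
r 0.1512 phi -53.61 toolphi -52.36 Ft 0.5 Fr -0.3 Mz -0.02 torque on lever 0.06
```

Call:
servo_tool(
  rows=[
    {"tx": -0.03,"ty": 0,"tz": 0,"ax": 0,"ay": 0,"az": 0},
    {"tx": -0.03,"ty": 0,"tz": 0,"ax": 0,"ay": 0,"az": 0},
    {"tx": 0,"ty": 0,"tz": 0,"ax": 0,"ay": 0,"az": 0},
  ],
)

```text
t: 18.5
tool_pos: [0.7028, -0.0221, 0.1262]
ee_rot: [0.441, 0.897, 0.0, 0.001]
force: [0.2, -0.2, -2.3]
finger_gap: 0.0239
finger_force: 60.1
```

```bash
python3 -c "
from h import *
tq()
f=grab('scene');c=f['frame'][145:245,230:350];g=grab('wrist')['frame']
cv2.imwrite('pics/k.png',np.hstack([cv2.resize(c,(480,400),interpolation=cv2.INTER_CUBIC),g[10:410,120:440]])[:,:,::-1])"
```

```text
t 18.5 p [ 0.7028 -0.0221  0.1262] ya 37.61 F [ 0.2  -0.22 -2.3 ] M [-0.042 -0.004 -0.035] gap 0.0239
r 0.1678 phi -53.50 toolphi -52.39 Ft -0.0 Fr -0.3 Mz 0.03 torque on lever 0.03
```

View pics/k.png

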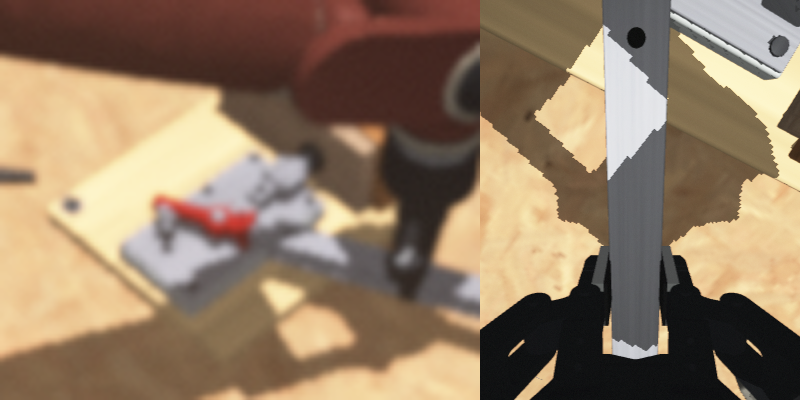

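The lever is swung over, with its red tail at the stop screw around (165,210), and the tube is sliding free. I'll keep drawing it off.

Call:
servo_tool(
  rows=[
    {"tx": -0.03,"ty": 0,"tz": 0,"ax": 0,"ay": 0,"az": 0},
    {"tx": -0.03,"ty": 0,"tz": 0,"ax": 0,"ay": 0,"az": 0},
    {"tx": 0,"ty": 0,"tz": 0,"ax": 0,"ay": 0,"az": 0},
  ],
)

```text
t: 18.9
tool_pos: [0.7118, -0.034, 0.1261]
ee_rot: [0.441, 0.897, -0.0, 0.0]
force: [-0.2, -0.9, -1.2]
finger_gap: 0.0238
finger_force: 60.1
```

Call:
servo_tool(
  rows=[
    {"tx": -0.03,"ty": 0,"tz": 0,"ax": 0,"ay": 0,"az": 0},
    {"tx": -0.03,"ty": 0,"tz": 0,"ax": 0,"ay": 0,"az": 0},
    {"tx": 0,"ty": 0,"tz": 0,"ax": 0,"ay": 0,"az": 0},
  ],
)

```text
t: 19.2
tool_pos: [0.7209, -0.0459, 0.1261]
ee_rot: [0.441, 0.897, -0.0, 0.0]
force: [0.5, -0.1, -2.7]
finger_gap: 0.024
finger_force: 60.1
```

```bash
python3 -c "
from h import *
tq()"
```

```text
t 19.2 p [ 0.7209 -0.0459  0.1261] ya 37.61 F [ 0.49 -0.06 -2.74] M [0.049 0.025 0.02 ] gap 0.024
r 0.1977 phi -53.40 toolphi -52.39 Ft -0.4 Fr -0.3 Mz -0.02 torque on lever -0.09
```

```bash
python3 -c "
from h import *
import pickle
d=pickle.load(open('f0.pkl','rb'))['scene']
print([onz(d,u,v,.005).round(3) for u,v in[(227,229),(228,258)]],'case',onz(d,397,250,.02))
p=np.array([.7209,-.0459,.1261]);u=np.array([np.cos(np.radians(-52.4)),np.sin(np.radians(-52.4)),0]);q=p+.06*u;print(q)
plan([(q,37.6,2),((.48,-.18,.126),37.6,6)],nd=3)"
```

```text
[array([0.403, 0.145, 0.005]), array([0.353, 0.043, 0.005])] case [ 0.81058855 -0.21812473  0.02      ]
[ 0.75750871 -0.09343738  0.1261    ]
[{"tx": -0.12, "ty": 0.0, "tz": 0.0, "ax": 0.0, "ay": 0.0, "az": 0.0}, {"tx": -0.12, "ty": 0.0, "tz": -0.0, "ax": 0.0, "ay": 0.0, "az": 0.0}, {"tx": 0.067, "ty": -0.182, "tz": 0.0, "ax": -0.0, "ay": -0.0, "az": 0.0}, {"tx": 0.067, "ty": -0.182, "tz": 0.0, "ax": -0.0, "ay": -0.0, "az": 0.0}, {"tx": 0.067, "ty": -0.182, "tz": 0.0, "ax": -0.0, "ay": -0.0, "az": -0.0}]
[{"tx": 0.067, "ty": -0.182, "tz": 0.0, "ax": -0.0, "ay": -0.0, "az": -0.0}, {"tx": 0.067, "ty": -0.182, "tz": 0.0, "ax": -0.0, "ay": -0.0, "az": -0.0}, {"tx": 0.067, "ty": -0.182, "tz": 0.0, "ax": -0.0, "ay": -0.0, "az": 0.0}]
```

Call:
servo_tool(
  rows=[
    {"tx": -0.06,"ty": 0,"tz": 0,"ax": 0,"ay": 0,"az": 0},
    {"tx": -0.06,"ty": 0,"tz": 0,"ax": 0,"ay": 0,"az": 0},
    {"tx": 0,"ty": 0,"tz": -0.12,"ax": 0,"ay": 0,"az": 0},
    {"tx": 0,"ty": 0,"tz": -0.12,"ax": 0,"ay": 0,"az": 0},
    {"tx": 0,"ty": 0,"tz": 0,"ax": 0,"ay": 0,"az": 0},
  ],
)

```text
t: 19.7
tool_pos: [0.742, -0.0703, 0.1925]
ee_rot: [0.441, 0.897, 0.001, 0.005]
force: [0.8, 0.6, -1.2]
finger_gap: 0.0239
finger_force: 60.4
```

Call:
servo_tool(
  rows=[
    {"tx": 0.05,"ty": -0.18,"tz": 0,"ax": 0,"ay": 0,"az": 0},
    {"tx": 0.05,"ty": -0.18,"tz": 0,"ax": 0,"ay": 0,"az": 0},
    {"tx": 0.05,"ty": -0.18,"tz": 0,"ax": 0,"ay": 0,"az": 0},
    {"tx": 0.05,"ty": -0.18,"tz": 0,"ax": 0,"ay": 0,"az": 0},
    {"tx": 0.05,"ty": -0.18,"tz": 0,"ax": 0,"ay": 0,"az": 0},
  ],
)

```text
t: 20.2
tool_pos: [0.5202, -0.1573, 0.1844]
ee_rot: [0.441, 0.898, -0.0, -0.001]
force: [-0.1, -0.9, -1.8]
finger_gap: 0.0236
finger_force: 60.4
```

```bash
python3 -c "
from h import *
tq()
plan([((.48,-.18,.175),37.6,2),((.48,-.18,.082),37.6,5)],nd=3)"
```

```text
t 20.2 p [ 0.5202 -0.1573  0.1844] ya 37.67 F [-0.14 -0.87 -1.8 ] M [-0.013  0.082 -0.025] gap 0.0236
r 0.2825 phi -107.04 toolphi -52.33 Ft -0.1 Fr -0.9 Mz 0.02 torque on lever -0.01
[{"tx": 0.013, "ty": -0.091, "tz": 0.019, "ax": -0.001, "ay": -0.001, "az": 0.001}, {"tx": 0.013, "ty": -0.091, "tz": 0.019, "ax": -0.001, "ay": -0.001, "az": 0.001}, {"tx": -0.0, "ty": -0.0, "tz": 0.074, "ax": 0.0, "ay": -0.0, "az": -0.0}, {"tx": -0.0, "ty": -0.0, "tz": 0.074, "ax": 0.0, "ay": -0.0, "az": 0.0}, {"tx": -0.0, "ty": -0.0, "tz": 0.074, "ax": 0.0, "ay": -0.0, "az": 0.0}]
[{"tx": -0.0, "ty": -0.0, "tz": 0.074, "ax": 0.0, "ay": -0.0, "az": -0.0}, {"tx": -0.0, "ty": -0.0, "tz": 0.074, "ax": 0.0, "ay": -0.0, "az": -0.0}]
```

Call:
servo_tool(
  rows=[
    {"tx": 0.01,"ty": -0.08,"tz": 0.02,"ax": 0,"ay": 0,"az": 0},
    {"tx": 0.01,"ty": -0.08,"tz": 0.06,"ax": 0,"ay": 0,"az": 0},
    {"tx": 0,"ty": 0,"tz": 0.12,"ax": 0,"ay": 0,"az": 0},
    {"tx": 0,"ty": 0,"tz": 0.12,"ax": 0,"ay": 0,"az": 0},
    {"tx": 0,"ty": 0,"tz": 0.06,"ax": 0,"ay": 0,"az": 0},
  ],
)

```text
t: 20.7
tool_pos: [0.4854, -0.1766, 0.0872]
ee_rot: [0.441, 0.897, 0.0, -0.003]
force: [-0.4, 0.2, -2.4]
finger_gap: 0.0242
finger_force: 60.5
```

Call:
servo_tool(
  rows=[
    {"tx": 0,"ty": 0,"tz": 0,"ax": 0,"ay": 0,"az": 0},
    {"tx": 0,"ty": 0,"tz": 0,"ax": 0,"ay": 0,"az": 0},
  ],
)

```text
t: 20.9
tool_pos: [0.4879, -0.1773, 0.0912]
ee_rot: [0.441, 0.898, -0.0, 0.0]
force: [0.5, 0.5, -2.0]
finger_gap: 0.0235
finger_force: 60.5
```

```bash
python3 -c "
from h import *
tq()"
```

```text
t 20.9 p [ 0.4879 -0.1773  0.0912] ya 37.67 F [ 0.51  0.52 -2.04] M [ 0.026 -0.039  0.025] gap 0.0235
r 0.3121 phi -111.64 toolphi -52.33 Ft -0.3 Fr 0.7 Mz -0.03 torque on lever -0.11
```

Next, 11 mm down to bring it to about 0.080, then 2 mm in small steps.

Call:
servo_tool(
  rows=[
    {"tx": 0,"ty": 0,"tz": 0.024,"ax": 0,"ay": 0,"az": 0},
    {"tx": 0,"ty": 0,"tz": 0.02,"ax": 0,"ay": 0,"az": 0},
    {"tx": 0,"ty": 0,"tz": 0,"ax": 0,"ay": 0,"az": 0},
  ],
)

```text
t: 21.2
tool_pos: [0.4875, -0.177, 0.0798]
ee_rot: [0.441, 0.898, -0.0, -0.0]
force: [-0.2, -0.0, -2.7]
finger_gap: 0.0239
finger_force: 60.5
```

Call:
servo_tool(
  rows=[
    {"tx": 0,"ty": 0,"tz": 0.006,"ax": 0,"ay": 0,"az": 0},
    {"tx": 0,"ty": 0,"tz": 0,"ax": 0,"ay": 0,"az": 0},
  ],
)

```text
t: 21.4
tool_pos: [0.4876, -0.1771, 0.0786]
ee_rot: [0.441, 0.898, -0.0, 0.0]
force: [0.9, -0.7, -3.0]
finger_gap: 0.0238
finger_force: 60.5
```

```bash
python3 -c "
from h import *
tq()"
```

```text
t 21.4 p [ 0.4876 -0.1771  0.0786] ya 37.67 F [ 0.86 -0.71 -2.95] M [ 0.022 -0.054 -0.011] gap 0.0238
r 0.3120 phi -111.70 toolphi -52.33 Ft -1.1 Fr -0.3 Mz 0.01 torque on lever -0.32
```

Not quite touching yet, so another 0.75 mm, then open slowly and retreat.

Call:
servo_tool(
  rows=[
    {"tx": 0,"ty": 0,"tz": 0.003,"ax": 0,"ay": 0,"az": 0},
    {"tx": 0,"ty": 0,"tz": 0,"ax": 0,"ay": 0,"az": 0},
  ],
)

```text
t: 21.6
tool_pos: [0.4877, -0.1772, 0.0785]
ee_rot: [0.441, 0.898, -0.0, 0.0]
force: [-2.6, 2.9, 3.9]
finger_gap: 0.0234
finger_force: 61.3
```

Call:
servo_tool(
  hand=0.3,
  rows=[
    {"tx": 0,"ty": 0,"tz": 0,"ax": 0,"ay": 0,"az": 0},
    {"tx": 0,"ty": 0,"tz": 0,"ax": 0,"ay": 0,"az": 0},
    {"tx": 0,"ty": 0,"tz": 0,"ax": 0,"ay": 0,"az": 0},
    {"tx": 0,"ty": 0,"tz": 0,"ax": 0,"ay": 0,"az": 0},
    {"tx": 0,"ty": 0,"tz": 0,"ax": 0,"ay": 0,"az": 0},
  ],
)

```text
t: 22.1
tool_pos: [0.4875, -0.1771, 0.0776]
ee_rot: [0.441, 0.897, -0.0, 0.0]
force: [-0.6, -0.4, 0.8]
finger_gap: 0.0552
finger_force: 0.0
```

Call:
servo_tool(
  rows=[
    {"tx": 0,"ty": 0,"tz": -0.06,"ax": 0,"ay": 0,"az": 0},
    {"tx": 0,"ty": 0,"tz": -0.16,"ax": 0,"ay": 0,"az": 0},
    {"tx": 0,"ty": 0,"tz": -0.16,"ax": 0,"ay": 0,"az": 0},
    {"tx": 0,"ty": 0,"tz": -0.16,"ax": 0,"ay": 0,"az": 0},
    {"tx": 0,"ty": 0,"tz": 0,"ax": 0,"ay": 0,"az": 0},
  ],
)

```text
t: 22.6
tool_pos: [0.4908, -0.1787, 0.2214]
ee_rot: [0.441, 0.897, -0.0, 0.007]
force: [1.4, -0.5, 0.3]
finger_gap: 0.0553
finger_force: 0.0
```

```bash
python3 -c "
from h import *
st()
f=grab('wrist','l.png')['frame'];s=grab('scene')['frame'][140:365,210:440]
cv2.imwrite('pics/m.png',np.hstack([cv2.resize(s,(460,450),interpolation=cv2.INTER_CUBIC),cv2.resize(f,(340,255))[:,:].repeat(1,0) if 0 else cv2.copyMakeBorder(cv2.resize(f,(340,255)),0,195,0,0,0)])[:,:,::-1])"
```

```text
t 22.6 p [ 0.4908 -0.1787  0.2214] ya 37.67 F [ 1.37 -0.51  0.32] M [-0.028 -0.059  0.03 ] gap 0.0553
```

View pics/m.png

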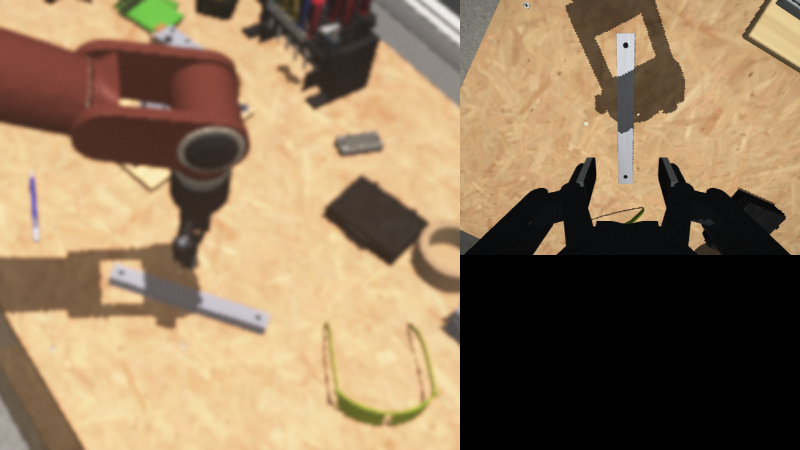

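The tube lies flat on the bench, well clear of the jig. The pen and glasses look undisturbed and the gripper is empty. I'm handing in.

```bash
python3 -c "
from cell import bot
print(bot.close_job())"
```

```text
the job is handed in; nothing more can be done
None
```

I swung the clamp past its dead point and pressed it home at about 2.25 N m (16 N at mid-tube), then drew the tube off and laid it flat about 310 mm from the pivot; the job is handed in, with no verdict returned and the final lock on the stop not measured after the tube came off.

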